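# Set out support pillars by height on a setting rail

### The arm

A 6-joint arm with a two-finger parallel gripper is mounted at the origin on a cart in front of the work surface, level with it; the furniture and walls round the work are solid. World frame = base frame: x ahead of the robot, y to its left, z up, the work surface at z = 0. Lengths are in m, angles in rad, forces in N, time in s.
With the tool pointing down it reaches from about 0.3 to 0.875 m from the base axis. Payload 4.2 kg.
Tool frame: the origin (TCP) lies midway between the tips of the shut fingers; the grasp point (between the pads) lies 19 mm behind it; z points along the fingers, x is the direction in which the jaws open and shut, and the axes are right-handed (so a half turn about z gives the same grasp; the last joint's range is limited). The gripper opens to 85 mm and grips with 20 to 120 N. Pads are 22 mm wide; open, the fingers measure 114 mm over their backs; the gripper's body (76 mm by 85 mm) begins 54 mm behind the grasp point. The pads swing forward as they close: fully open they stand 13 mm farther back than shut.
Start: joints at [-0.02, 0.32, 1.565, -0, 1.257, -0.02], TCP at [0.575, 0, 0.205] pointing down, gripper open.
Joint ranges: [-3.11, 3.11], [-0.84, 2.01], [0.21, 2.61], [-1.34, 4.49], [0.05, 2.63], [-2.56, 2.56]. Speed limits (rad/s): [2.57, 2.57, 3.14, 3.14, 3.14, 3.14].

### API

Orientations are given as a 3x3 rotation matrix whose columns are the frame's x, y, z axes.
In Python, from cell import r gives the robot as it stands. The module is installed in compiled form; this text tells all that it offers.
- The arm moves only by the tool apply_moves, never from a script. Its argument "steps" is a list of rows, each a list of 3 entries, a list of its own where there are three numbers: the shift along the tool's x, y, z in m, then the turn, a rotation vector about the tool's x, y, z in degrees, then the opening, from -1 (shut) to 1 (fully open). In form: [[[tx, ty, tz], [ax, ay, az], fingers], ...]. A call has 1 to 10 rows; each row shifts and turns the pose as measured when the row begins, along the tool's axes as they then stand; what a row does not reach is not made up. A row lasts 1/10 s, in which the tool goes at most 50 mm and 8.59 degrees, less where a joint would pass 70% of its speed; a pose out of reach is approached as far as the arm can. A call is refused whole if a number of a shift passes 0.05 or a number of a turn 8.59, either way. A call with a gripper value outside its range is refused whole. The fingers move at their own pace and stop on an object; "force" is the grip in N (left out, the last holds). Time passes only in rows, so rows that do not move let the fingers close. It gives the time, the measured TCP pose, the force and the opening at its end, in the units of the state.
- r.get_obs(): the state, without advancing time (a new reading comes with each control period).
- r.read_camera(name): name is "scene" or "side" or "wrist"; returns the picture (420x560x3 uint8, blue, green, red); there is no depth.
- r.camera_info(name): a dict with "fov_y" (degrees; the focal length in pixels is half the picture's height over the tangent of half this angle, whatever the lens; pixels are square), "cx", "cy" (the principal point, pixels), "distortion" ([k1, k2, p1, p2, k3] as OpenCV has them; the pictures are not rectified), "eye" and "attitude" of the camera in the world. Camera axes: x right, y up, looking along -z (the intrinsics and any distortion apply to the point x, -y, -z); pixel columns grow to the right and rows downward; lengths in m; the calibration is good to about 2 mm. A picture is of the moment at which its call begins: read the wrist's pose just before it. camera_info takes no time and is no camera call; for the wrist camera it gives the pose at the moment of the call.
- r.sign_off(): hands the job in, once; it reports no verdict.
The state is a dict: "t": time; "joint_positions": joint angles; "dq": joint speeds; "effort": joint torques, N m; "tool_pos": TCP position; "eef_rot": TCP orientation; "contact_force": force on the tool from outside, world axes, zero at the start; "torque": the same for the moment, N m; "width": opening from 0.0 (shut) to 1.0 (fully open).
Only numpy, scipy, OpenCV 4.12 (cv2) and the standard library are available. Lean on these libraries where they do the work, as an engineer would, in place of code of your own. Each camera call takes 0.05 s, during which the arm holds its last target. There are 200 camera calls.

### The job

Set up the stepped supports for a tapered part: stand the four loose steel pillars upright on the four round pads of the setting rail, one centred on each pad, in order of height, with the tallest on the pad next to the upright stop post and the shortest on the pad farthest from it. Leave the scriber in its black holder standing where it is.

Things in the scene. Friction and masses are not known exactly. Their poses are not given: they have to be found in the camera images.
- pillar_p: Support pillar, the shortest: plain bright steel upright cylinder, 42 mm diameter, 30 mm high, with a shallow bore in its top; stands loose on the bench top (z = 0). Origin at the centre of its underside, z axis up along the pillar. Under 0.6 kg.
- pillar_q: Support pillar, the second shortest: plain bright steel upright cylinder, 34 mm diameter, 45 mm high, with a shallow bore in its top; stands loose on the bench top (z = 0). Origin at the centre of its underside, z axis up along the pillar. Under 0.6 kg.
- pillar_r: Support pillar, the second tallest: plain bright steel upright cylinder, 46 mm diameter, 60 mm high, with a shallow bore in its top; stands loose on the bench top (z = 0). Origin at the centre of its underside, z axis up along the pillar. Under 0.6 kg.
- pillar_s: Support pillar, the tallest: plain bright steel upright cylinder, 38 mm diameter, 75 mm high, with a shallow bore in its top; stands loose on the bench top (z = 0). Origin at the centre of its underside, z axis up along the pillar. Under 0.6 kg.
- pad_a: One of four identical dark round steel pads, 50 mm diameter, 4 mm thick, fixed in a row about 65 mm apart along the setting rail, a flat aluminium bar 60 x 350 x 10 mm lying on the bench. Origin at the centre of the pad's underside, 10 mm above the bench, so its flat top is 14 mm above the bench. Which pad is where in the row changes from start to start; only its place counts.
- pad_b: One of four identical dark round steel pads, 50 mm diameter, 4 mm thick, fixed in a row about 65 mm apart along the setting rail, a flat aluminium bar 60 x 350 x 10 mm lying on the bench. Origin at the centre of the pad's underside, 10 mm above the bench, so its flat top is 14 mm above the bench. Which pad is where in the row changes from start to start; only its place counts.
- pad_c: One of four identical dark round steel pads, 50 mm diameter, 4 mm thick, fixed in a row about 65 mm apart along the setting rail, a flat aluminium bar 60 x 350 x 10 mm lying on the bench. Origin at the centre of the pad's underside, 10 mm above the bench, so its flat top is 14 mm above the bench. Which pad is where in the row changes from start to start; only its place counts.
- pad_d: One of four identical dark round steel pads, 50 mm diameter, 4 mm thick, fixed in a row about 65 mm apart along the setting rail, a flat aluminium bar 60 x 350 x 10 mm lying on the bench. Origin at the centre of the pad's underside, 10 mm above the bench, so its flat top is 14 mm above the bench. Which pad is where in the row changes from start to start; only its place counts.
- stop_post: Upright steel stop post fixed on one end of the setting rail (which end changes), 52 to 64 mm from the centre of the nearest pad and in line with the row; 18 mm diameter (28 mm at its foot and 21 mm at its collar), top 70 mm above the bench. Origin at the centre of its underside, 10 mm above the bench. The other end of the rail has only a low screw head.
- scriber_stand: Small loose scriber in a black round holder, 27 mm diameter, 64 mm high, standing upright among the pillars; not to be moved. Origin at the centre of its underside.

How it is judged:
At the end, for the whole second after the job is handed in: Each pillar stands upright (within 0.1 rad), bottom down, at rest on a pad, its axis within 10 mm of the pad's centre; counted from the stop post the pads carry the 75, 60, 45 and 30 mm pillar ((horizontal distance between pillar_p and pad_a below 0.01 m or horizontal distance between pillar_p and pad_b below 0.01 m or horizontal distance between pillar_p and pad_c below 0.01 m or horizontal distance between pillar_p and pad_d below 0.01 m) and horizontal distance between pillar_p and stop_post between 0.22 and 0.285 m and height (world z) of pillar_p between 0.01 and 0.018 m and angle between each of pillar_p, pillar_q, pillar_r, pillar_s's own z axis and vertical below 0.1 rad and linear speed of each of pillar_p, pillar_q, pillar_r, pillar_s below 0.02 m/s and angular speed of each of pillar_p, pillar_q, pillar_r, pillar_s below 0.2 rad/s and (horizontal distance between pillar_q and pad_a below 0.01 m or horizontal distance between pillar_q and pad_b below 0.01 m or horizontal distance between pillar_q and pad_c below 0.01 m or horizontal distance between pillar_q and pad_d below 0.01 m) and horizontal distance between pillar_q and stop_post between 0.155 and 0.22 m and height (world z) of pillar_q between 0.01 and 0.018 m and (horizontal distance between pillar_r and pad_a below 0.01 m or horizontal distance between pillar_r and pad_b below 0.01 m or horizontal distance between pillar_r and pad_c below 0.01 m or horizontal distance between pillar_r and pad_d below 0.01 m) and horizontal distance between pillar_r and stop_post between 0.09 and 0.155 m and height (world z) of pillar_r between 0.01 and 0.018 m and (horizontal distance between pillar_s and pad_a below 0.01 m or horizontal distance between pillar_s and pad_b below 0.01 m or horizontal distance between pillar_s and pad_c below 0.01 m or horizontal distance between pillar_s and pad_d below 0.01 m) and horizontal distance between pillar_s and stop_post between 0.03 and 0.09 m and height (world z) of pillar_s between 0.01 and 0.018 m); the robot touches nothing.
It fails at once if the scriber stand was shifted by more than 25 mm or tipped over (distance of scriber_stand from where it was at the start of the episode above 0.025 m or angle between scriber_stand's own z axis and vertical above 0.4 rad).
It also fails if it takes over 120 s, if anything falls off the work surface, if the arm or the gripper's body presses on something with over 40 N, if the wrist force passes 120 N, or if a joint passes its speed limit or range.

## Working session

There is one attempt and no reset: what is moved stays moved. The work goes in short steps, Python scripts to look and compute and a tool call to move; the robot and the scene stay as the last step left them, time stands still between calls to the robot, and variables do not carry over. Pictures are saved under pics/ and viewed, about 12 in all and at most 16, crops included, and the job is handed in when it is done.

Besides the shell and the picture viewer there is one more tool, called by a JSON object that holds its "name" and its "arguments". apply_moves: Moves the arm, as the interface text tells. Its arguments: {"type":"object","properties":{"steps":{"type":"array","items":{"type":"array"}},"force":{"type":"number"}},"required":["steps"]}

```bash
mkdir -p pics; cat > h.py <<'E'
import numpy as np, cv2
from cell import r
def K(n):
    c=r.camera_info(n); f=210/np.tan(np.radians(c["fov_y"])/2)
    return np.array([[f,0,c["cx"]],[0,f,c["cy"]],[0,0,1]]),np.array(c["distortion"],float),np.array(c["eye"]),np.array(c["attitude"])
def px2w(n,uv,z,k=None):
    M,d,e,A=k or K(n)
    p=cv2.undistortPoints(np.array(uv,float).reshape(-1,1,2),M,d)[:,0]
    ray=np.c_[p[:,0],-p[:,1],-np.ones(len(p))]@A.T
    s=(np.broadcast_to(z,len(p))-e[2])/ray[:,2]
    return e+ray*s[:,None]
def w2px(n,P,k=None):
    M,d,e,A=k or K(n)
    c=(np.atleast_2d(P)-e)@A*[1,-1,-1]
    return cv2.projectPoints(c,np.zeros(3),np.zeros(3),M,d)[0][:,0]
def snap(n,name):
    k=K(n); im=r.read_camera(n); cv2.imwrite(f"pics/{name}.png",im); return im,k
E
python3 - <<'E'
from h import *
o=r.get_obs();print(o)
for n in("scene","side","wrist"):
    print(n,r.camera_info(n)); snap(n,n+"0")
E
```

```text
{'t': 0.0, 'joint_positions': array([-2.00021118e-02,  3.20294030e-01,  1.56568171e+00, -1.19446480e-05,
        1.25736924e+00, -2.00096945e-02]), 'dq': array([8.95316494e-04, 6.15503161e-05, 1.21718654e-03, 5.69616620e-04,
       8.89774612e-05, 2.83444669e-04]), 'effort': array([ 7.05825660e-04, -4.15526962e+01, -2.34157133e+01, -1.88356019e-06,
        8.09230405e-03,  1.54784908e-05]), 'tool_pos': array([5.74483724e-01, 5.96184126e-06, 2.03980022e-01]), 'eef_rot': array([[ 9.99998465e-01,  1.12546585e-05, -1.75219570e-03],
       [ 1.12961806e-05, -1.00000000e+00,  2.36872809e-05],
       [-1.75219544e-03, -2.37070377e-05, -9.99998465e-01]]), 'contact_force': array([ 0.5805845 , -0.50733171, -0.36700254]), 'torque': array([-0.04243869, -0.00249885, -0.0332175 ]), 'width': 1.0050960552947668}
scene {'fov_y': 44.54620330352013, 'cx': 272.32918110092805, 'cy': 211.39086574633782, 'distortion': array([0.00429213, 0.        , 0.        , 0.        , 0.        ]), 'eye': array([-0.22668441,  0.7875079 ,  0.84857597]), 'attitude': array([[-0.7356698 ,  0.41329147, -0.53663778],
       
[... 195 characters left out ...]
[-0.00407409,  0.        ,  0.        ,  0.        ,  0.        ]), 'eye': array([ 0.15519328, -0.77619688,  0.578641  ]), 'attitude': array([[ 0.91402941,  0.20554415, -0.34971681],
       [-0.40505376,  0.50911053, -0.75943263],
       [ 0.02194758,  0.83579787,  0.54859842]])}
wrist {'fov_y': 70.46402153669793, 'cx': 280.3897386571941, 'cy': 211.09785709462085, 'distortion': array([-0.06140524,  0.        ,  0.        ,  0.        ,  0.        ]), 'eye': array([0.5735355 , 0.08205152, 0.37438073]), 'attitude': array([[ 9.99998592e-01,  4.72147409e-06,  1.67837736e-03],
       [-5.40856462e-04,  9.47557939e-01,  3.19583571e-01],
       [-1.58885089e-03, -3.19584029e-01,  9.47556607e-01]])}
```

View pics/scene0.png

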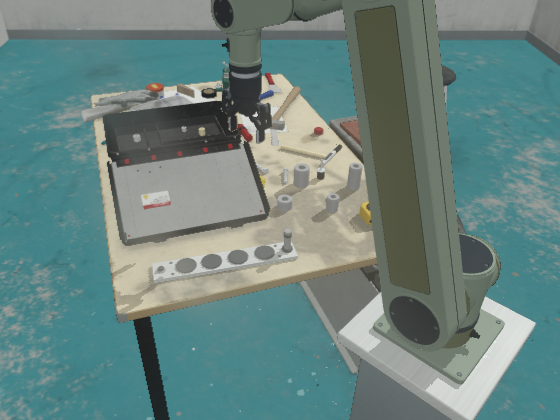

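View pics/side0.png

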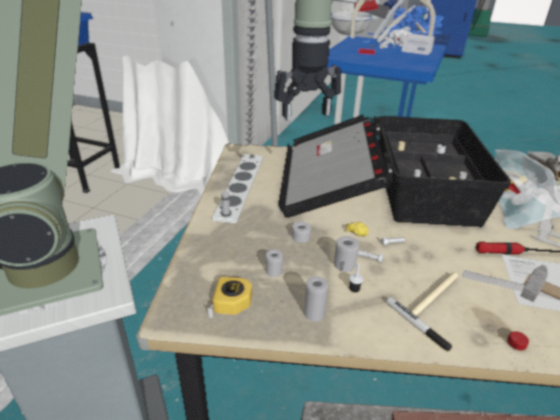

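View pics/wrist0.png

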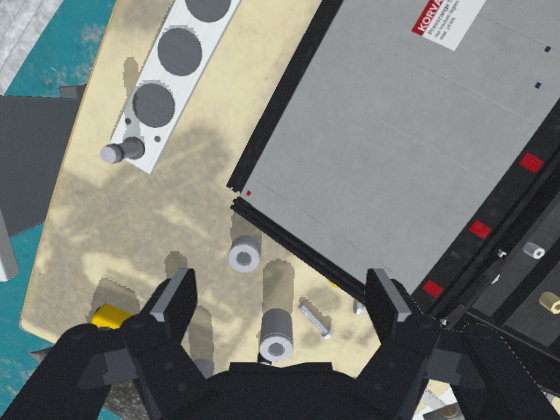

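Scene: pads at about (186,266),(211,261),(239,257),(265,253) with the post at (288,240). Pillars p (285,201), r (302,175), q (332,203), s (354,177); scriber (321,172). The wrist picture shows p (245,255), r (276,348) and three pads; the open case lid lies beside the work.

```bash
python3 - <<'E'
from h import *
np.set_printoptions(precision=4,suppress=True)
print("pads scene",px2w("scene",[(186,266),(211,261),(239,257),(265,253),(288,233)],[.014]*4+[.07]))
print("pil scene p q r s scr",px2w("scene",[(285,198),(333,197),(302,168),(355,166),(321,172)],[.03,.045,.06,.075,.01]))
print("side pads",px2w("side",[(249,160),(244,172),(239,187),(232,202),(225,198)],[.014]*4+[.07]))
print("side p q r s scr",px2w("side",[(301,228),(274,256),(347,244),(317,285),(356,287)],[.03,.045,.06,.075,.01]))
print("wrist pads p r",px2w("wrist",[(209,0),(180,50),(154,105),(112,154),(245,257),(276,348)],[.014]*3+[.07,.03,.06]))
print("lid corner", px2w("wrist",[(235,195),(440,320)],.03), px2w("scene",[(268,212)],.03), px2w("side",[(287,210)],.03))
E
```

```text
pads scene [[0.5238 0.2574 0.014 ]
 [0.494  0.2048 0.014 ]
 [0.4555 0.1485 0.014 ]
 [0.4198 0.0943 0.014 ]
 [0.3861 0.0499 0.07  ]]
pil scene p q r s scr [[ 0.5247 -0.0978  0.03  ]
 [ 0.4194 -0.1759  0.045 ]
 [ 0.5617 -0.2128  0.06  ]
 [ 0.4437 -0.308   0.075 ]
 [ 0.5549 -0.2989  0.01  ]]
side pads [[0.5461 0.2801 0.014 ]
 [0.5067 0.2155 0.014 ]
 [0.4657 0.1421 0.014 ]
 [0.4247 0.0787 0.014 ]
 [0.3888 0.016  0.07  ]]
side p q r s scr [[ 0.5239 -0.1049  0.03  ]
 [ 0.4221 -0.1876  0.045 ]
 [ 0.5646 -0.2255  0.06  ]
 [ 0.4442 -0.3198  0.075 ]
 [ 0.5485 -0.2947  0.01  ]]
wrist pads p r [[ 0.4972  0.1976  0.014 ]
 [ 0.462   0.1487  0.014 ]
 [ 0.4261  0.0907  0.014 ]
 [ 0.3983  0.0419  0.07  ]
 [ 0.5272 -0.0968  0.03  ]
 [ 0.5671 -0.218   0.06  ]]
lid corner [[ 0.5185 -0.0137  0.03  ]
 [ 0.8026 -0.1995  0.03  ]] [[ 0.5146 -0.0179  0.03  ]] [[ 0.5258 -0.0273  0.03  ]]
```

{"name": "apply_moves", "arguments": {"steps": [[[-0.015, 0.04, -0.01], [0, 0, 0], 1], [[-0.015, 0.04, -0.01], [0, 0, 0], 1], [[-0.015, 0.04, -0.01], [0, 0, 0], 1], [[-0.015, 0.04, -0.01], [0, 0, 0], 1], [[-0.015, 0.04, -0.01], [0, 0, 0], 1], [[0, 0, 0], [0, 0, 0], 1]]}}

```text
t: 0.75
tool_pos: [0.4971, -0.2056, 0.253]
eef_rot: [[1.0, 0.005, -0.006], [0.005, -1.0, -0.0], [-0.006, 0.0, -1.0]]
contact_force: [-0.1, 0.3, -0.1]
width: 1.001
```

```bash
python3 - <<'E'
from h import *
im,k=snap("wrist","wrist1")
o=r.get_obs();print(o["tool_pos"],o["t"])
np.save("k1.npy",np.array(k,dtype=object),allow_pickle=True)
E
```

```text
[ 0.49751717 -0.20342706  0.25223921] 0.8
```

View pics/wrist1.png

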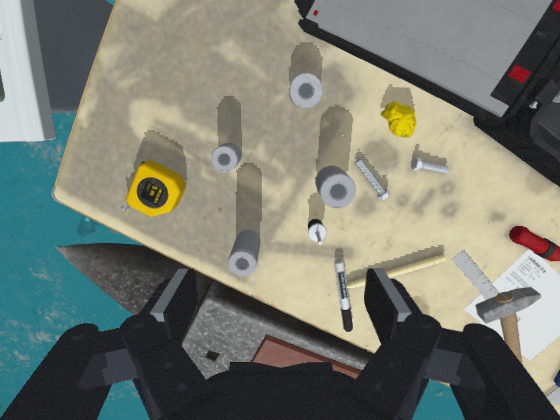

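Wrist view: tops p (306,91), q (225,157), r (337,189), s (243,263); scriber top about (317,231). All are well separated.

```bash
python3 - <<'E'
from h import *
np.set_printoptions(precision=4,suppress=True)
k=tuple(np.load("k1.npy",allow_pickle=True)); k=tuple(np.array(x,float) for x in k)
im=cv2.imread("pics/wrist1.png"); 
g=cv2.cvtColor(im,cv2.COLOR_BGR2GRAY)
T=dict(p=((306,91),.03,.021),q=((225,157),.045,.017),r=((337,189),.06,.023),s=((243,263),.075,.019),scr=((317,232),.064,.0135))
vis=im.copy()
a=np.linspace(0,2*np.pi,60)
for n,(uv,z,R) in T.items():
    P=px2w("wrist",[uv],z,k)[0]
    # refine: maximise radial gradient along the projected top circle, by grid
    gb=cv2.GaussianBlur(g.astype(float),(0,0),1)
    best=None
    if n!="scr":
      gi=np.meshgrid(np.arange(-6,6.1,.5),np.arange(-6,6.1,.5))
      for dx,dy in zip(*[x.ravel()/1000 for x in gi]):
        c=P+[dx,dy,0]; v=[]
        for RR in(R-.0015,R+.0015):
            q=w2px("wrist",np.c_[c[0]+RR*np.cos(a),c[1]+RR*np.sin(a),np.full(60,z)],k).astype(np.float32)
            v.append(cv2.remap(gb.astype(np.float32),q[None,:,0],q[None,:,1],1)[0])
        s=np.mean(np.abs(v[0]-v[1]))
        if best is None or s>best[0]: best=(s,c)
      P2=best[1]
    else: P2=P
    print(n,P,P2)
    q=w2px("wrist",np.c_[P2[0]+R*np.cos(a),P2[1]+R*np.sin(a),np.full(60,z)],k)
    cv2.polylines(vis,[np.int32(q*8)],True,(0,0,255),1,cv2.LINE_AA,3)
cv2.imwrite("pics/v1.png",cv2.resize(vis[60:290,190:370],None,fx=2.5,fy=2.5))
E
```

```text
p [ 0.5257 -0.0989  0.03  ] [ 0.5262 -0.0984  0.03  ]
q [ 0.424 -0.179  0.045] [ 0.4225 -0.1825  0.045 ]
r [ 0.566  -0.2162  0.06  ] [ 0.5675 -0.2187  0.06  ]
s [ 0.4459 -0.3136  0.075 ] [ 0.4454 -0.3151  0.075 ]
scr [ 0.5428 -0.2732  0.064 ] [ 0.5428 -0.2732  0.064 ]
```

View pics/v1.png

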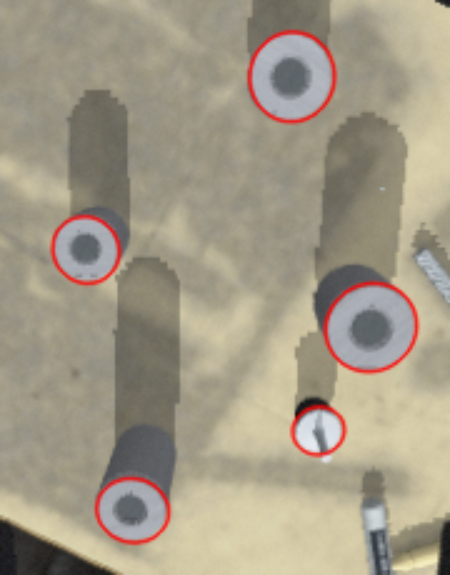

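{"name": "apply_moves", "arguments": {"steps": [[[0, 0, 0.02], [0, 0, 8.2], 1], [[0, 0, 0.02], [0, 0, 8.2], 1], [[0, 0, 0.02], [0, 0, 8.2], 1], [[0, 0, 0.02], [0, 0, 8.2], 1]]}}

```text
t: 1.2
tool_pos: [0.4995, -0.2006, 0.1713]
eef_rot: [[0.833, -0.554, -0.001], [-0.554, -0.833, 0.003], [-0.002, -0.002, -1.0]]
contact_force: [-0.4, -1.2, -0.1]
width: 0.998
```

```bash
cat >> h.py <<'E'
def go(x,y,z):
    o=r.get_obs(); R=np.array(o["eef_rot"]); d=np.array([x,y,z])-o["tool_pos"]
    ang=np.degrees(np.arctan2(R[1,0],R[0,0]))
    # levelling turn in tool axes
    Rt=np.column_stack([[R[0,0],R[1,0],0],[R[1,0],-R[0,0],0],[0,0,-1]]); Rt[:,:2]/=np.hypot(R[0,0],R[1,0])
    lv=np.degrees(cv2.Rodrigues(R.T@Rt)[0].ravel())
    print("t %.2f"%o["t"],"pos",np.round(o["tool_pos"],4),"ang %.2f"%ang,"level",lv.round(2),"tool shift",np.round(R.T@d,4),"F",np.round(o["contact_force"],1),"w %.3f"%o["width"])
E
python3 - <<'E'
from h import *
go(.4455,-.315,.13)
E
```

```text
t 1.20 pos [ 0.4995 -0.2006  0.1713] ang -33.62 level [-0.09  0.14 -0.  ] tool shift [0.0185 0.1252 0.041 ] F [-0.4 -1.2 -0.1] w 0.998
```

{"name": "apply_moves", "arguments": {"steps": [[[0.005, 0.032, 0.01], [0, 0, 0], 1], [[0.005, 0.032, 0.01], [0, 0, 0], 1], [[0.005, 0.032, 0.01], [0, 0, 0], 1], [[0.004, 0.03, 0.01], [0, 0, 0], 1], [[0, 0, 0], [0, 0, 0], 1]]}}

```text
t: 1.7
tool_pos: [0.4445, -0.3101, 0.1227]
eef_rot: [[0.837, -0.548, -0.01], [-0.547, -0.837, 0.012], [-0.015, -0.004, -1.0]]
contact_force: [-0.1, -0.3, 0.2]
width: 0.999
```

```bash
python3 - <<'E'
from h import *
go(.4455,-.315,.03)
E
```

```text
t 1.70 pos [ 0.4445 -0.3101  0.1227] ang -33.19 level [-0.26  0.85 -0.  ] tool shift [0.0049 0.0039 0.0926] F [-0.1 -0.3  0.2] w 0.999
```

{"name": "apply_moves", "arguments": {"steps": [[[0.005, 0.004, 0.03], [-0.2, 0.8, 0], 1], [[0, 0, 0.03], [0, 0, 0], 1], [[0, 0, 0.03], [0, 0, 0], 1], [[0, 0, 0], [0, 0, 0], 1]]}}

```text
t: 2.1
tool_pos: [0.4497, -0.3117, 0.0303]
eef_rot: [[0.838, -0.546, 0.003], [-0.546, -0.838, 0.003], [0.001, -0.004, -1.0]]
contact_force: [-0.0, 0.5, -1.2]
width: 0.999
```

```bash
python3 - <<'E'
from h import *
go(.4455,-.315,.03); snap("wrist","g_s")
E
```

```text
t 2.10 pos [ 0.4497 -0.3117  0.0303] ang -33.10 level [-0.22 -0.05  0.  ] tool shift [-0.0018  0.0051  0.0003] F [-0.   0.5 -1.2] w 0.999
```

View pics/g_s.png

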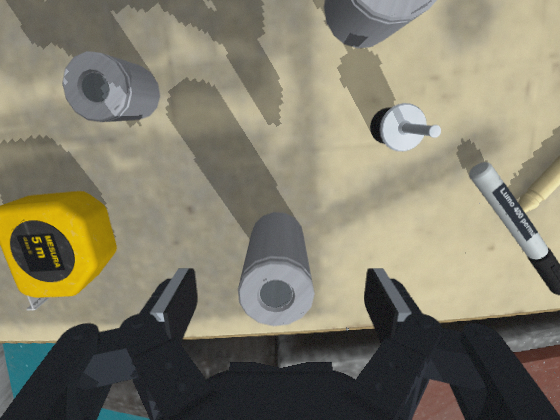

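The open jaws straddle s, whose top centre is at (276,292). q's top is at (96,88).

```bash
python3 - <<'E'
from h import *
print(px2w("wrist",[(276,292),(96,88),(403,127)],[.075,.045,.03])); go(*px2w("wrist",[(276,292)],.075)[0][:2],.03)
E
```

```text
[[ 0.44585512 -0.31470246  0.075     ]
 [ 0.42346844 -0.18230289  0.045     ]
 [ 0.54907417 -0.28877525  0.03      ]]
t 2.15 pos [ 0.4512 -0.3127  0.0323] ang -33.09 level [-0.2  -0.29  0.  ] tool shift [-0.0034  0.0046  0.0023] F [-0.2  0.6  0.9] w 1.005
```

{"name": "apply_moves", "arguments": {"steps": [[[-0.002, 0.004, 0], [0, 0, 0], 1], [[0, 0, 0], [0, 0, 0], -1], [[0, 0, 0], [0, 0, 0], -1], [[0, 0, 0], [0, 0, 0], -1], [[0, 0, 0], [0, 0, 0], -1], [[0, 0, 0], [0, 0, 0], -1]], "force": 60}}

```text
t: 2.75
tool_pos: [0.4512, -0.3157, 0.0386]
eef_rot: [[0.839, -0.544, 0.015], [-0.544, -0.839, -0.005], [0.015, -0.004, -1.0]]
contact_force: [0.1, 0.4, -2.8]
width: 0.411
```

```bash
python3 - <<'E'
from h import *
go(.4455,-.315,.03)
E
```

```text
t 2.75 pos [ 0.4512 -0.3157  0.0386] ang -32.98 level [-0.2  -0.89  0.  ] tool shift [-0.0053  0.0025  0.0085] F [ 0.1  0.4 -2.8] w 0.411
```

{"name": "apply_moves", "arguments": {"steps": [[[0, 0, -0.03], [0, -0.9, 0], -1], [[0, 0, -0.05], [0, 0, 0], -1], [[-0.02, -0.025, -0.04], [0, 0, 0], -1], [[-0.028, -0.037, -0.03], [0, 0, 0], -1], [[-0.028, -0.037, -0.02], [0, 0, 0], -1], [[-0.028, -0.037, -0.02], [0, 0, 0], -1], [[-0.028, -0.037, -0.01], [0, 0, 0], -1], [[-0.028, -0.037, 0], [0, 0, 0], -1], [[-0.028, -0.037, 0], [0, 0, 0], -1], [[-0.028, -0.037, 0], [0, 0, 0], -1]]}}

```text
t: 3.75
tool_pos: [0.4245, 0.0412, 0.2425]
eef_rot: [[0.831, -0.556, 0.002], [-0.556, -0.831, 0.009], [-0.003, -0.008, -1.0]]
contact_force: [1.6, 0.6, -2.8]
width: 0.414
```

```bash
python3 - <<'E'
from h import *
go(.42,.09,.25)
E
```

```text
t 3.75 pos [0.4245 0.0412 0.2425] ang -33.76 level [-0.48  0.16 -0.  ] tool shift [-0.0309 -0.0381 -0.0071] F [ 1.6  0.6 -2.8] w 0.414
```

{"name": "apply_moves", "arguments": {"steps": [[[-0.016, -0.019, -0.005], [-0.2, 0, 0], -1], [[-0.015, -0.019, 0], [-0.2, 0, 0], -1], [[0, 0, 0], [0, 0, 0], -1], [[0, 0, 0], [0, 0, 0], -1]]}}

```text
t: 4.15
tool_pos: [0.4168, 0.097, 0.2468]
eef_rot: [[0.836, -0.548, -0.004], [-0.548, -0.836, 0.004], [-0.006, -0.001, -1.0]]
contact_force: [0.8, 0.2, -2.3]
width: 0.414
```

```bash
python3 - <<'E'
from h import *
im,k=snap("wrist","rail")
np.save("k2.npy",np.array(k,dtype=object),allow_pickle=True)
go(.42,.09,.25)
E
```

```text
t 4.20 pos [0.4167 0.0968 0.2467] ang -33.31 level [-0.07  0.36 -0.  ] tool shift [ 0.0064  0.0039 -0.0033] F [-0.8 -0.3 -2.1] w 0.416
```

View pics/rail.png

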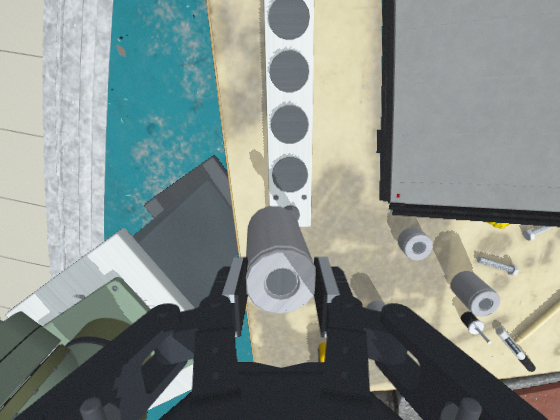

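Rail view: four dark pads near (289,17), (289,71), (289,124), (290,174), with the post behind the held pillar s. The rail is parallel to the tool's y axis.

```bash
python3 - <<'E'
from h import *
np.set_printoptions(precision=4,suppress=True)
k=tuple(np.array(x,float) for x in np.load("k2.npy",allow_pickle=True))
im=cv2.imread("pics/rail.png"); g=cv2.cvtColor(im,cv2.COLOR_BGR2GRAY)
C=[]
for u,v in[(289,17),(289,71),(289,124),(290,174)]:
    x0,y0=u-28,max(v-26,0); m=(g[y0:v+27,x0:u+28]<115).astype(np.uint8)
    n,l,st,ce=cv2.connectedComponentsWithStats(cv2.morphologyEx(m,cv2.MORPH_OPEN,np.ones((7,7))))
    i=l[v-y0,u-x0]; C.append(ce[i]+[x0,y0]); print(C[-1],st[i])
P=px2w("wrist",C,.014,k); print(P, np.diff(P,axis=0), np.linalg.norm(np.diff(P,axis=0),axis=1))
d=P[0]-P[3]; print("ang",np.degrees(np.arctan2(d[1],d[0])))
for n in("scene","side"):
    print(n,w2px(n,P))
E
```

```text
[288.58    22.0333] [   0    0   56   44 2400]
[288.5  71. ] [   0    0   56   53 2968]
[297.1217 122.9048] [ 28  19  18  14 189]
[290.3393 170.2526] [ 11   9  33  26 669]
[[0.5251 0.2483 0.014 ]
 [0.4949 0.2017 0.014 ]
 [0.4701 0.1425 0.014 ]
 [0.4288 0.0947 0.014 ]] [[-0.0302 -0.0465  0.    ]
 [-0.0248 -0.0592  0.    ]
 [-0.0413 -0.0478  0.    ]] [0.0555 0.0642 0.0632]
ang 57.9037152981935
scene [[188.61   263.84  ]
 [211.7152 260.1834]
 [236.5733 253.079 ]
 [262.2307 251.4004]]
side [[246.0983 165.8434]
 [241.7116 174.9347]
 [240.501  186.6124]
 [231.4811 198.5474]]
```

```bash
cat >> h.py <<'E'
def fitc(im,k,uv,z,R,span=8):
    g=cv2.GaussianBlur(cv2.cvtColor(im,cv2.COLOR_BGR2GRAY).astype(np.float32),(0,0),1); a=np.linspace(0,2*np.pi,90)
    P=px2w("",[uv],z,k)[0]; best=(0,P)
    for dx in np.arange(-span,span+.1,.5):
        for dy in np.arange(-span,span+.1,.5):
            c=P+[dx/1e3,dy/1e3,0]; v=[]
            for RR in(R-.0015,R+.0015):
                q=w2px("",np.c_[c[0]+RR*np.cos(a),c[1]+RR*np.sin(a),np.full(90,z)],k).astype(np.float32)
                v.append(cv2.remap(g,q[None,:,0],q[None,:,1],1)[0])
            s=abs(np.median(v[1]-v[0]))
            if s>best[0]: best=(s,c)
    return best
E
python3 - <<'E'
from h import *
np.set_printoptions(precision=4,suppress=True)
k=tuple(np.array(x,float) for x in np.load("k2.npy",allow_pickle=True))
im=cv2.imread("pics/rail.png"); P=[];vis=im.copy();a=np.linspace(0,6.28,60)
for uv in[(289,17),(289,71),(289,124),(290,174)]:
    s,c=fitc(im,k,uv,.014,.025); P.append(c); print(s,c)
    cv2.polylines(vis,[np.int32(8*w2px("",np.c_[c[0]+.025*np.cos(a),c[1]+.025*np.sin(a),0*a+.014],k))],True,(0,0,255),1,cv2.LINE_AA,3)
P=np.array(P); d=P[0]-P[3]; print(np.linalg.norm(np.diff(P,axis=0),axis=1),"ang",np.degrees(np.arctan2(d[1],d[0])))
sp=np.linalg.norm(d)/3
np.save("pads.npy",P)
sc,ks=cv2.imread("pics/scene0.png"),K("scene")
for c in P: print("scene",fitc(sc,ks,w2px("",[c],ks)[0],.014,.025)[1])
cv2.imwrite("pics/v2.png",cv2.resize(vis[:280,200:400],None,fx=2,fy=2))
E
```

```text
88.63238 [0.528  0.2531 0.014 ]
85.14209 [0.4949 0.2014 0.014 ]
81.575676 [0.4604 0.1472 0.014 ]
68.96341 [0.4246 0.0906 0.014 ]
[0.0615 0.0642 0.067 ] ang 57.52825649143815
scene [0.527  0.2551 0.014 ]
scene [0.4939 0.2054 0.014 ]
scene [0.4589 0.1512 0.014 ]
scene [0.4246 0.0936 0.014 ]
```

View pics/v2.png

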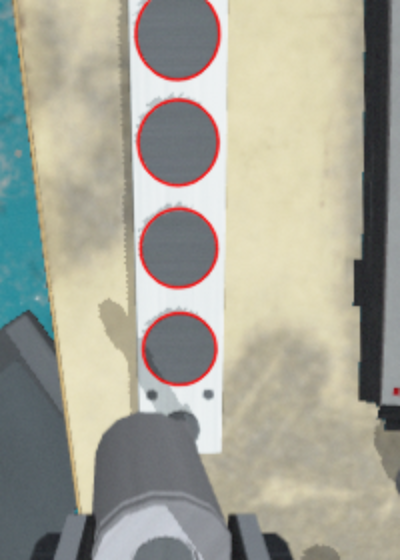

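```bash
python3 - <<'E'
from h import *
k=tuple(np.array(x,float) for x in np.load("k2.npy",allow_pickle=True)); im=cv2.imread("pics/rail.png")
s,c=fitc(im,k,(281,281),.283,.019); print(s,c, "bore",px2w("",[(282,284)],.283,k))
R=np.array(r.get_obs()["eef_rot"]); print("offset tool",R.T@(c-[.4167,.0968,.2467]))
go(.4249,.0921,.08)
E
```

```text
60.602715 [0.41366604 0.09343862 0.283     ] bore [[0.41461406 0.09364632 0.283     ]]
offset tool [-0.00091662  0.00442815 -0.03630076]
t 4.20 pos [0.4167 0.0968 0.2467] ang -33.31 level [-0.07  0.36 -0.  ] tool shift [ 0.0104 -0.0003  0.1667] F [-0.8 -0.3 -2.1] w 0.416
```

{"name": "apply_moves", "arguments": {"steps": [[[0.006, -0.002, 0.03], [0, 0.3, 0], -1], [[0.005, -0.002, 0.04], [0, 0, 0], -1], [[0, 0, 0.04], [0, 0, 0], -1], [[0, 0, 0.04], [0, 0, 0], -1], [[0, 0, 0], [0, 0, 0], -1]]}}

```text
t: 4.7
tool_pos: [0.4315, 0.0895, 0.0939]
eef_rot: [[0.832, -0.555, 0.007], [-0.555, -0.832, 0.001], [0.005, -0.005, -1.0]]
contact_force: [-0.9, -0.5, -2.8]
width: 0.412
```

```bash
python3 - <<'E'
from h import *
go(.4268,.0953,.055)
im,k=snap("wrist","pl_s"); z=r.get_obs()["tool_pos"][2]-.0386+.075
print("z",z,px2w("",[(282,284)],z,k))
E
```

```text
t 4.70 pos [0.4315 0.0895 0.0939] ang -33.74 level [-0.27 -0.28  0.  ] tool shift [-0.0073 -0.0021  0.0389] F [-0.9 -0.5 -2.8] w 0.412
z 0.1328671323958883 [[0.42985505 0.08769533 0.13286713]]
```

View pics/pl_s.png

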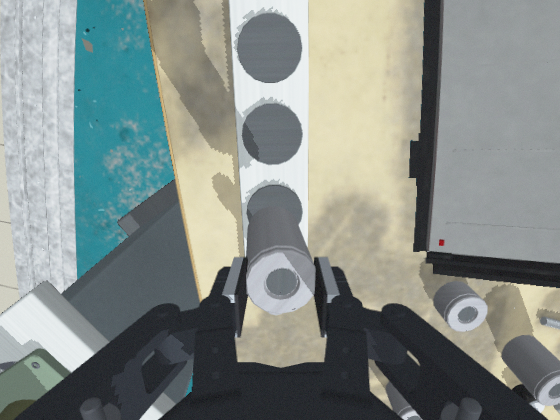

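s is held over the near pad, whose visible far edge is at about (275,186); the rail is slightly left of the tool. I'll refit the pads from this view.

```bash
python3 - <<'E'
from h import *
k=K("wrist"); im=cv2.imread("pics/pl_s.png")
for uv in[(269,47),(272,133)]: print(fitc(im,k,uv,.014,.025))
E
```

```text
(np.float32(110.07287), array([0.49821697, 0.2021711 , 0.014     ]))
(np.float32(103.140915), array([0.46350132, 0.14693608, 0.014     ]))
```

```bash
python3 - <<'E'
from h import *
go(.4268,.0953,.055)
im,k=snap("wrist","pl_s2"); z=r.get_obs()["tool_pos"][2]-.0386+.075
b=px2w("",[(282,284)],z,k)[0]
A=[fitc(im,k,uv,.014,.025)[1] for uv in[(269,47),(272,133)]]
t=fitc(im,k,(281,282),z,.019)[1]
print(b,t,A); R=np.array(r.get_obs()["eef_rot"]); p=2*A[1]-A[0]; print(p,"shift",R.T@(p-b),R.T@(p-t)); go(*p)
E
```

```text
t 4.75 pos [0.4339 0.0899 0.0965] ang -33.74 level [-0.49 -0.52  0.  ] tool shift [-0.0093 -0.0002  0.0414] F [ 0.4 -0.5 -2. ] w 0.416
[0.43182338 0.08781698 0.13483116] [0.43055349 0.08758473 0.13483116] [array([0.49521697, 0.2016711 , 0.014     ]), array([0.46050132, 0.14693608, 0.014     ])]
[0.42578568 0.09220106 0.014     ] shift [-0.00899361  0.00119527  0.12072087] [-0.00806638  0.00029734  0.12074376]
t 4.80 pos [0.4359 0.0906 0.0984] ang -33.72 level [-0.71 -0.73  0.  ] tool shift [-0.0104  0.0053  0.0842] F [ 1.4 -0.1 -2.1] w 0.412
```

{"name": "apply_moves", "arguments": {"steps": [[[-0.005, 0.0, 0.01], [-0.3, -0.3, 0.4], -1], [[-0.005, 0, 0.01], [-0.3, -0.3, 0], -1], [[0, 0, 0.005], [0, 0, 0], -1], [[0, 0, 0], [0, 0, 0], -1]]}}

```text
t: 5.2
tool_pos: [0.4324, 0.097, 0.0773]
eef_rot: [[0.827, -0.562, 0.014], [-0.563, -0.827, 0.003], [0.01, -0.01, -1.0]]
contact_force: [-0.1, -0.4, -2.5]
width: 0.415
```

```bash
python3 - <<'E'
from h import *
go(.427,.095,.053);r.read_camera("wrist");go(.427,.095,.053);r.read_camera("wrist");go(.427,.095,.053)
E
```

```text
t 5.20 pos [0.4324 0.097  0.0773] ang -34.24 level [-0.59 -0.6   0.  ] tool shift [-0.0036  0.0049  0.0242] F [-0.1 -0.4 -2.5] w 0.415
t 5.25 pos [0.4326 0.0971 0.0775] ang -34.23 level [-0.6  -0.61  0.  ] tool shift [-0.0037  0.0051  0.0244] F [ 0.4  0.  -1.9] w 0.413
t 5.30 pos [0.4327 0.097  0.0776] ang -34.24 level [-0.62 -0.63  0.  ] tool shift [-0.0038  0.0051  0.0246] F [-0.2 -1.3 -3.3] w 0.409
```

{"name": "apply_moves", "arguments": {"steps": [[[-0.004, 0.005, 0.006], [-0.6, -0.6, 0], -1], [[0, 0, 0.006], [0, 0, 0], -1], [[0, 0, 0.005], [0, 0, 0], -1], [[0, 0, 0], [0, 0, 0], -1]]}}

```text
t: 5.7
tool_pos: [0.4266, 0.0951, 0.0598]
eef_rot: [[0.827, -0.562, 0.001], [-0.562, -0.827, -0.0], [0.001, -0.0, -1.0]]
contact_force: [0.8, -0.3, -3.0]
width: 0.417
```

```bash
python3 - <<'E'
from h import *
r.read_camera("wrist");go(.427,.095,.053)
E
```

```text
t 5.75 pos [0.4269 0.0952 0.0601] ang -34.22 level [-0.05 -0.06  0.  ] tool shift [0.0002 0.0001 0.0071] F [-0.1  0.7 -2. ] w 0.413
```

{"name": "apply_moves", "arguments": {"steps": [[[0, 0, 0.004], [0, 0, 0], -1], [[0, 0, 0.003], [0, 0, 0], -1], [[0, 0, 0.0], [0, 0, 0], -1]]}}

```text
t: 6.05
tool_pos: [0.4275, 0.0952, 0.0526]
eef_rot: [[0.827, -0.562, 0.002], [-0.562, -0.827, 0.0], [0.002, -0.002, -1.0]]
contact_force: [0.7, -0.8, -2.5]
width: 0.413
```

{"name": "apply_moves", "arguments": {"steps": [[[0, 0, 0.002], [0, 0, 0], -1], [[0, 0, 0.001], [0, 0, 0], -1]]}}

```text
t: 6.25
tool_pos: [0.4283, 0.0962, 0.0523]
eef_rot: [[0.826, -0.564, 0.004], [-0.564, -0.826, 0.002], [0.002, -0.004, -1.0]]
contact_force: [-3.3, 0.2, 7.6]
width: 0.415
```

{"name": "apply_moves", "arguments": {"steps": [[[0, 0, 0], [0, 0, 0], 0.8], [[0, 0, 0], [0, 0, 0], 0.8], [[0, 0, 0], [0, 0, 0], 0.8], [[0, 0, -0.03], [0, 0, 0], 0.8], [[0, 0, -0.04], [0, 0, 0], 0.8], [[0, 0, -0.04], [0, 0, 0], 0.8], [[0, 0, -0.04], [0, 0, 0], 0.8], [[0, 0, 0], [0, 0, 0], 1]]}}

```text
t: 7.05
tool_pos: [0.4284, 0.0958, 0.2078]
eef_rot: [[0.826, -0.564, 0.004], [-0.564, -0.826, 0.002], [0.002, -0.004, -1.0]]
contact_force: [0.4, 0.1, -0.3]
width: 0.994
```

```bash
python3 - <<'E'
from h import *
R=np.array(r.get_obs()["eef_rot"])
im,k=snap("wrist","rel_s"); go(.567,-.218,.15)
for i in range(3):
    P=[.4249,.0926,.089]; 
s,c=fitc(im,k,w2px("",[[.4255,.093,.089]],k)[0],.089,.019,10); print("s top",s,c)
for q in[(.4594,.1468,.014),(.494,.2012,.014)]: print(fitc(im,k,w2px("",[q],k)[0],.014,.025))
E
```

```text
t 7.10 pos [0.4267 0.0954 0.2053] ang -34.30 level [-0.03  0.07 -0.  ] tool shift [0.2926 0.1799 0.0549] F [-0.1 -0.1 -0.1] w 1.000
s top 33.332603 [0.422 0.096 0.089]
(np.float32(73.439316), array([0.4609, 0.1468, 0.014 ]))
(np.float32(89.14077), array([0.4955, 0.2017, 0.014 ]))
```

View pics/rel_s.png

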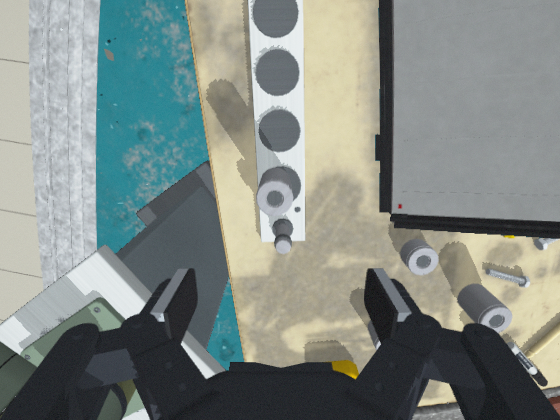

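s stands on the pad next to the post, top centre at (275,197). Next is r.

```bash
python3 - <<'E'
from h import *
k=K("wrist"); im=cv2.imread("pics/rel_s.png")
print("s",px2w("",[(275,196)],.089,k), fitc(im,k,(275,196),.089,.019,4))
print("p,r",fitc(im,k,(420,258),.03,.021,6),fitc(im,k,(491,316),.06,.023,6))
go(.567,-.2185,.15)
E
```

```text
s [[0.42169683 0.09967    0.089     ]] (np.float32(34.91764), array([0.42019683, 0.09617   , 0.089     ]))
p,r (np.float32(21.616898), array([ 0.52098938, -0.09633372,  0.03      ])) (np.float32(3.9647865), array([ 0.56638557, -0.20784458,  0.06      ]))
t 7.10 pos [0.4267 0.0954 0.2053] ang -34.30 level [-0.03  0.07 -0.  ] tool shift [0.2929 0.1803 0.0549] F [-0.1 -0.1 -0.1] w 1.000
```

{"name": "apply_moves", "arguments": {"steps": [[[0.03, 0.02, 0], [0, 0, 0], 1], [[0.037, 0.0225, 0], [0, 0, 0], 1], [[0.037, 0.0225, 0], [0, 0, 0], 1], [[0.037, 0.0225, 0], [0, 0, 0], 1], [[0.037, 0.0225, 0], [0, 0, 0], 1], [[0.037, 0.0225, 0], [0, 0, 0], 1], [[0.037, 0.0225, 0.02], [0, 0, 0], 1], [[0.037, 0.0225, 0.02], [0, 0, 0], 1], [[0, 0, 0], [0, 0, 0], 1]]}}

```text
t: 8.0
tool_pos: [0.5646, -0.2238, 0.1475]
eef_rot: [[0.829, -0.559, -0.019], [-0.559, -0.829, 0.007], [-0.019, 0.005, -1.0]]
contact_force: [-0.4, 0.6, -0.0]
width: 0.998
```

```bash
python3 - <<'E'
from h import *
sc,ks=snap("scene","sc1"); sd,kd=snap("side","sd1")
go(.567,-.2185,.1)
a=np.linspace(0,6.28,60); out=[]
for im,k in((sc,ks),(sd,kd)):
    b=px2w("",w2px("",[[.4255,.092,.089]],k),.089,k)
    s,c=fitc(im,k,w2px("",[[.4235,.094,.089]],k)[0],.089,.019,8); print("s",s,c)
    pads=[fitc(im,k,w2px("",[q],k)[0],.014,.025,6)[1] for q in[(.4594,.1468,.014),(.494,.2012,.014),(.5285,.2554,.014)]]; print(np.array(pads))
    v=im.copy()
    for C,z,R,col in[((.4255,.0922),.014,.025,(0,255,0)),((.4255,.0922),.089,.019,(0,0,255)),((.4255,.0922),.014,.019,(255,0,0))]:
        cv2.polylines(v,[np.int32(8*w2px("",np.c_[C[0]+R*np.cos(a),C[1]+R*np.sin(a),0*a+z],k))],True,col,1,0,3)
    u,w=w2px("",[[.4255,.0922,.05]],k)[0].astype(int)
    out+=[cv2.resize(x[w-35:w+35,u-35:u+35],None,fx=4,fy=4,interpolation=2) for x in(im,v)]
cv2.imwrite("pics/v3.png",np.vstack([np.hstack(out[:2]),np.hstack(out[2:])]))
E
```

```text
t 8.10 pos [ 0.5638 -0.2203  0.1501] ang -33.90 level [0.19 1.09 0.  ] tool shift [ 0.0026 -0.0034  0.05  ] F [-0.3 -0.3  0.7] w 1.003
s 3.033371 [0.424  0.0975 0.089 ]
[[0.4604 0.1503 0.014 ]
 [0.493  0.2052 0.014 ]
 [0.525  0.2569 0.014 ]]
s 2.274109 [0.425 0.088 0.089]
[[0.4634 0.1408 0.014 ]
 [0.499  0.1962 0.014 ]
 [0.5295 0.2494 0.014 ]]
```

View pics/v3.png

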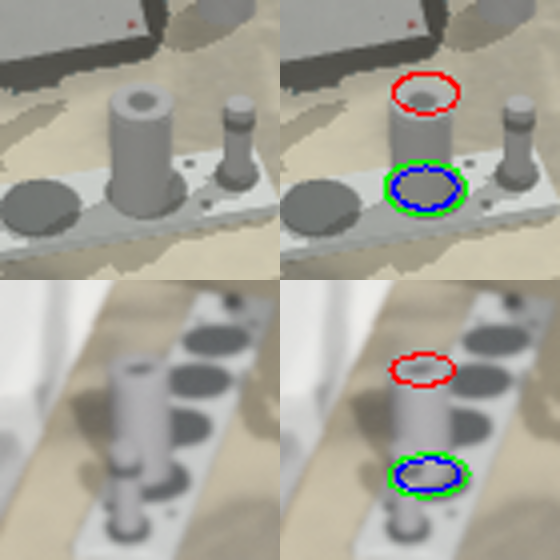

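s stands upright but about 5–6 mm off centre, toward the outer side and away from the post. That is inside the tolerance, and I'll trim it later. Now grasping r.

{"name": "apply_moves", "arguments": {"steps": [[[0.003, -0.003, 0.03], [0.2, 1.1, 0], 1], [[0, 0, 0.035], [0, 0, 0], 1], [[0, 0, 0.035], [0, 0, 0], 1], [[0, 0, 0.02], [0, 0, 0], 1], [[0, 0, 0], [0, 0, 0], 1]]}}

```text
t: 8.6
tool_pos: [0.5669, -0.2126, 0.029]
eef_rot: [[0.833, -0.553, 0.004], [-0.553, -0.833, 0.001], [0.003, -0.003, -1.0]]
contact_force: [0.3, -0.1, -1.0]
width: 0.999
```

```bash
python3 - <<'E'
from h import *
r.read_camera("side"); im,k=snap("wrist","g_r"); go(.567,-.2185,.025)
s,c=fitc(im,k,w2px("",[[.567,-.2185,.06]],k)[0],.06,.023,8); print(s,c); go(*c[:2],.025)
E
```

```text
t 8.70 pos [ 0.569  -0.2138  0.0318] ang -33.61 level [-0.21 -0.48  0.  ] tool shift [0.0009 0.0051 0.0068] F [ 1.  -0.8 -1.2] w 0.999
22.623016 [ 0.5685 -0.22    0.06  ]
t 8.70 pos [ 0.569  -0.2138  0.0318] ang -33.61 level [-0.21 -0.48  0.  ] tool shift [0.0029 0.0055 0.0068] F [ 1.  -0.8 -1.2] w 0.999
```

{"name": "apply_moves", "arguments": {"steps": [[[0.002, 0.005, 0.005], [-0.2, -0.4, 0], 1], [[0, 0, 0], [0, 0, 0], -1], [[0, 0, 0], [0, 0, 0], -1], [[0, 0, 0], [0, 0, 0], -1], [[0, 0, 0], [0, 0, 0], -1], [[0, 0, 0], [0, 0, 0], -1]]}}

```text
t: 9.3
tool_pos: [0.5623, -0.2143, 0.036]
eef_rot: [[0.832, -0.555, -0.009], [-0.554, -0.832, 0.008], [-0.012, -0.001, -1.0]]
contact_force: [-11.8, 8.1, 22.2]
width: 0.143
```

```bash
python3 - <<'E'
from h import *
im,k=snap("wrist","g_r2"); go(.46,.147,.2)
P=np.array(r.get_obs()["tool_pos"]);R=np.array(r.get_obs()["eef_rot"])
s,c=fitc(im,k,w2px("",[[P[0],P[1],.06]],k)[0],.06,.023,9); print(s,c,"in tool",R.T@(c-P))
E
```

```text
t 9.35 pos [ 0.5612 -0.2136  0.0368] ang -33.69 level [-0.07  0.85 -0.  ] tool shift [-0.2866 -0.2441 -0.1586] F [-21.7  14.5  44. ] w 0.059
5.8388176 [ 0.57024491 -0.22056431  0.06      ] in tool [ 0.01102753  0.00080251 -0.02334157]
```

View pics/g_r2.png

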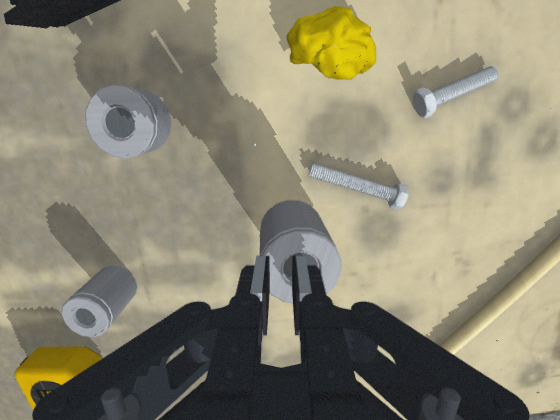

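The grasp on r failed: the fingers closed to about 5 mm and the pillar sits about 20 px right of and above the jaws. I'll lift clear, open, and look again.

{"name": "apply_moves", "arguments": {"steps": [[[0, 0, -0.02], [0, 0, 0], -0.9], [[0, 0, -0.03], [0, 0, 0], -0.9], [[0, 0, -0.04], [0, 0, 0], -0.5], [[0, 0, -0.03], [0, 0, 0], 1], [[0, 0, -0.02], [0, 0, 0], 1], [[0, 0, 0], [0, 0, 0], 1], [[0, 0, 0], [0, 0, 0], 1]]}}

```text
t: 10.05
tool_pos: [0.5612, -0.214, 0.1855]
eef_rot: [[0.832, -0.555, -0.01], [-0.555, -0.832, 0.01], [-0.014, -0.002, -1.0]]
contact_force: [0.5, -0.3, -0.5]
width: 0.889
```

```bash
python3 - <<'E'
from h import *
im,k=snap("wrist","look_r"); np.save("k3.npy",np.array(k,dtype=object),allow_pickle=True);sd,_=snap("side","look_sd"); go(.567,-.2185,.15)
cv2.imwrite("pics/v4.png",np.hstack([im[:, 60:460],cv2.resize(sd[180:340,220:420],(400,320))[:, :] if 0 else cv2.copyMakeBorder(cv2.resize(sd[180:340,220:420],None,fx=1.9,fy=1.9),0,116,0,0,0)]))
E
```

```text
t 10.15 pos [ 0.561  -0.2139  0.1848] ang -33.71 level [-0.11  0.88 -0.  ] tool shift [0.0081 0.0006 0.0347] F [-0.6  0.8  0.6] w 1.001
```

View pics/v4.png

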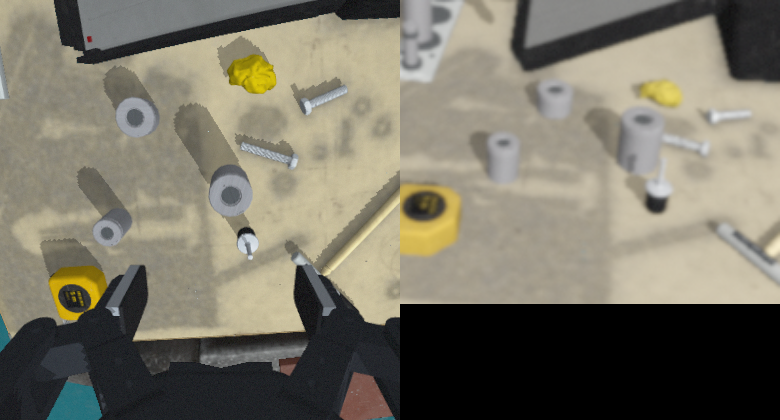

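r is still upright with its top at full-image (290,194), and the scriber stands at about (306,240).

```bash
python3 - <<'E'
from h import *
k=tuple(np.array(x,float) for x in np.load("k3.npy",allow_pickle=True)); im=cv2.imread("pics/look_r.png")
s,c=fitc(im,k,(290,194),.06,.023,6); print(s,c,px2w("",[(290,194),(305,237)],[.06,.03],k)); go(*c[:2],.15)
print("p,q",fitc(im,k,(196,118),.03,.021,6),fitc(im,k,(168,232),.045,.017,6))
P=r.get_obs()["tool_pos"]; print("tcp px",w2px("",[P],k), "tcp below at z.06",w2px("",[[P[0],P[1],.06]],k))
E
```

```text
15.140991 [ 0.57093966 -0.21203028  0.06      ] [[ 0.56743966 -0.21753028  0.06      ]
 [ 0.549327   -0.27885146  0.03      ]]
t 10.15 pos [ 0.561  -0.2139  0.1848] ang -33.71 level [-0.11  0.88 -0.  ] tool shift [ 0.0078 -0.007   0.0347] F [-0.6  0.8  0.6] w 1.001
p,q (np.float32(27.165752), array([ 0.52510392, -0.09757551,  0.03      ])) (np.float32(18.683998), array([ 0.42282146, -0.18248475,  0.045     ]))
tcp px [[281.64393306 246.60105892]] tcp below at z.06 [[282.82129642 194.47042702]]
```

{"name": "apply_moves", "arguments": {"steps": [[[0.006, 0.0, 0.03], [0, 0.9, 0], 1], [[0, 0, 0.04], [0, 0, 0], 1], [[0, 0, 0.04], [0, 0, 0], 1], [[0, 0, 0.03], [0, 0, 0], 1], [[0, 0, 0.01], [0, 0, 0], 1], [[0, 0, 0], [0, 0, 0], 1]]}}

```text
t: 10.75
tool_pos: [0.5624, -0.2155, 0.0236]
eef_rot: [[0.832, -0.555, -0.007], [-0.555, -0.832, 0.005], [-0.008, 0.0, -1.0]]
contact_force: [-0.9, -0.4, 0.3]
width: 0.998
```

```bash
python3 - <<'E'
from h import *
r.read_camera("side"); r.read_camera("side"); go(.567,-.2175,.01)
E
```

```text
t 10.85 pos [ 0.5639 -0.2161  0.0258] ang -33.72 level [-0.05  0.24 -0.  ] tool shift [ 0.0034 -0.0005  0.0158] F [0.7 0.1 0.8] w 1.000
```

{"name": "apply_moves", "arguments": {"steps": [[[0.003, 0, 0.007], [0, 0.2, 0], 1], [[0, 0, 0.007], [0, 0, 0], 1], [[0, 0, 0.004], [0, 0, 0], 1], [[0, 0, 0.0], [0, 0, 0], 1]]}}

```text
t: 11.25
tool_pos: [0.5701, -0.2193, 0.0111]
eef_rot: [[0.832, -0.555, 0.009], [-0.555, -0.832, -0.003], [0.009, -0.003, -1.0]]
contact_force: [-0.3, -0.1, -0.7]
width: 1.004
```

```bash
python3 - <<'E'
from h import *
r.read_camera("side"); r.read_camera("side"); go(.567,-.2175,.008)
E
```

```text
t 11.35 pos [ 0.5703 -0.2193  0.0115] ang -33.72 level [-0.17 -0.55  0.  ] tool shift [-0.0038  0.0003  0.0035] F [-0.7  0.9 -0.2] w 1.002
```

{"name": "apply_moves", "arguments": {"steps": [[[-0.003, 0, 0.002], [0, -0.5, 0], 1], [[0, 0, 0], [0, 0, 0], -1], [[0, 0, 0], [0, 0, 0], -1], [[0, 0, 0], [0, 0, 0], -1], [[0, 0, 0], [0, 0, 0], -1]]}}

```text
t: 11.85
tool_pos: [0.5683, -0.2179, 0.0105]
eef_rot: [[0.832, -0.555, 0.004], [-0.555, -0.832, 0.001], [0.002, -0.003, -1.0]]
contact_force: [0.1, 0.3, 0.5]
width: 0.518
```

```bash
python3 - <<'E'
from h import *
im,k=snap("wrist","g_r3"); go(.46,.147,.2)
P=np.array(r.get_obs()["tool_pos"]);R=np.array(r.get_obs()["eef_rot"])
s,c=fitc(im,k,w2px("",[[P[0],P[1],.06]],k)[0],.06,.023,7); print(s,c,"in tool",R.T@(c-P))
E
```

```text
t 11.90 pos [ 0.5683 -0.2178  0.0105] ang -33.71 level [-0.19 -0.12  0.  ] tool shift [-0.2922 -0.244  -0.1894] F [-0.5 -0.1  1.9] w 0.516
69.454926 [ 0.56630294 -0.21934676  0.06      ] in tool [-0.00072365  0.00219702 -0.04952157]
```

{"name": "apply_moves", "arguments": {"steps": [[[0, 0, -0.03], [-0.2, 0, 0], -1], [[0, 0, -0.05], [0, 0, 0], -1], [[0, 0, -0.05], [0, 0, 0], -1], [[-0.015, -0.012, -0.04], [0, 0, 0], -1], [[-0.034, -0.028, -0.02], [0, 0, 0], -1], [[-0.034, -0.028, 0], [0, 0, 0], -1], [[-0.034, -0.028, 0], [0, 0, 0], -1], [[-0.034, -0.028, 0], [0, 0, 0], -1], [[-0.034, -0.028, 0], [0, 0, 0], -1], [[-0.034, -0.028, 0], [0, 0, 0], -1]]}}

```text
t: 12.9
tool_pos: [0.4798, 0.0589, 0.1991]
eef_rot: [[0.826, -0.564, -0.016], [-0.564, -0.826, 0.004], [-0.016, 0.005, -1.0]]
contact_force: [1.2, 0.6, -4.3]
width: 0.515
```

```bash
python3 - <<'E'
from h import *
go(.462,.148,.15)
E
```

```text
t 12.90 pos [0.4798 0.0589 0.1991] ang -34.32 level [0.31 0.89 0.  ] tool shift [-0.0642 -0.0638  0.0498] F [ 1.2  0.6 -4.3] w 0.515
```

{"name": "apply_moves", "arguments": {"steps": [[[-0.021, -0.021, 0], [0.2, 0.8, 0], -1], [[-0.021, -0.021, 0], [0, 0, 0], -1], [[-0.018, -0.018, 0.01], [0, 0, 0], -1], [[0, 0, 0.02], [0, 0, 0], -1], [[0, 0, 0], [0, 0, 0], -1], [[0, 0, 0], [0, 0, 0], -1]]}}

```text
t: 13.5
tool_pos: [0.4555, 0.1502, 0.1642]
eef_rot: [[0.83, -0.557, -0.013], [-0.557, -0.831, -0.001], [-0.01, 0.008, -1.0]]
contact_force: [0.5, 0.0, -3.2]
width: 0.514
```

```bash
cat >> h.py <<'E'
def held(name,n,padi,H,Rp,zb,others):
    """zb: TCP height above the pillar underside; refit held top and visible pads in one wrist picture"""
    im,k=snap("wrist",name); o=r.get_obs(); P=np.array(o["tool_pos"]);R=np.array(o["eef_rot"])
    z=k[2][2]-K0+0  if 0 else P[2]-zb+H
    s,c=fitc(im,k,w2px("",[[P[0],P[1],z]],k)[0],z,Rp,6); print(n,"top",s.round(1),c.round(4),"in tool",(R.T@(c-P)).round(4))
    for q in others: 
        s,c=fitc(im,k,w2px("",[[*PADS[q],.014]],k)[0],.014,.025,6); print(" pad",q+1,s.round(1),c.round(4))
    go(*PADS[padi],zb+.014)
PADS=np.array([[.4254,.0926],[.46,.147],[.4945,.2015],[.528,.255]])
E
python3 - <<'E'
from h import *
r.read_camera("side")
held("pl_r","r",1,.06,.023,.0105,[2,3])
E
```

```text
r top 67.6 [0.4542 0.1483 0.214 ] in tool [-0.0009  0.0025 -0.0495]
 pad 3 94.1 [0.4955 0.2015 0.014 ]
 pad 4 100.3 [0.528  0.2535 0.014 ]
t 13.60 pos [0.4557 0.1498 0.1645] ang -33.89 level [0.46 0.57 0.  ] tool shift [ 0.0065 -0.0012  0.1399] F [ 0.  -0.1 -4.7] w 0.519
```

{"name": "apply_moves", "arguments": {"steps": [[[0.004, -0.002, 0.03], [0.5, 0.5, 0], -1], [[0.003, -0.002, 0.03], [0, 0, 0], -1], [[0, 0, 0.03], [0, 0, 0], -1], [[0, 0, 0.02], [0, 0, 0], -1], [[0, 0, 0.005], [0, 0, 0], -1], [[0, 0, 0], [0, 0, 0], -1]]}}

```text
t: 14.2
tool_pos: [0.4713, 0.1474, 0.052]
eef_rot: [[0.826, -0.563, 0.014], [-0.563, -0.826, 0.005], [0.009, -0.012, -1.0]]
contact_force: [-0.7, 0.6, -4.5]
width: 0.516
```

```bash
python3 - <<'E'
from h import *
r.read_camera("side")
held("pl_r2","r",1,.06,.023,.0105,[2])
E
```

```text
r top 76.5 [0.47   0.1473 0.1024] in tool [-0.0009  0.0009 -0.0495]
 pad 3 95.6 [0.4955 0.201  0.014 ]
t 14.30 pos [0.472  0.1478 0.0529] ang -34.27 level [-0.77 -0.58  0.  ] tool shift [-0.0098  0.0078  0.0282] F [-0.3  0.2 -4.4] w 0.520
```

{"name": "apply_moves", "arguments": {"steps": [[[-0.005, 0.003, 0.004], [-0.6, -0.4, 0], -1], [[-0.004, 0.003, 0.005], [0, 0, 0], -1], [[0, 0, 0.004], [0, 0, 0], -1], [[0, 0, 0.0], [0, 0, 0], -1]]}}

```text
t: 14.7
tool_pos: [0.4626, 0.1486, 0.0421]
eef_rot: [[0.826, -0.563, 0.01], [-0.563, -0.826, 0.002], [0.007, -0.007, -1.0]]
contact_force: [-1.1, 0.1, -4.5]
width: 0.516
```

```bash
python3 - <<'E'
from h import *
r.read_camera("side")
held("pl_r3","r",1,.06,.023,.0105,[2])
E
```

```text
r top 72.7 [0.4609 0.1477 0.0919] in tool [-0.0007  0.0016 -0.0495]
 pad 3 96.2 [0.4955 0.201  0.014 ]
t 14.80 pos [0.4629 0.1487 0.0424] ang -34.28 level [-0.44 -0.4   0.  ] tool shift [-0.0016  0.0031  0.0178] F [-0.3 -0.9 -4.7] w 0.521
```

{"name": "apply_moves", "arguments": {"steps": [[[-0.001, 0.001, 0.006], [-0.3, -0.3, 0], -1], [[0, 0, 0.006], [0, 0, 0], -1], [[0, 0, 0.004], [0, 0, 0], -1], [[0, 0, 0.001], [0, 0, 0], -1]]}}

```text
t: 15.2
tool_pos: [0.4622, 0.1486, 0.0244]
eef_rot: [[0.826, -0.563, 0.003], [-0.563, -0.826, 0.001], [0.002, -0.003, -1.0]]
contact_force: [-2.3, -0.9, 8.1]
width: 0.518
```

```bash
python3 - <<'E'
from h import *
held("pl_r4","r",1,.06,.023,.0105,[2])
E
```

```text
r top 74.0 [0.4607 0.1476 0.0741] in tool [-0.0006  0.0015 -0.0495]
 pad 3 94.3 [0.4955 0.201  0.014 ]
t 15.25 pos [0.4622 0.1486 0.0246] ang -34.28 level [-0.18 -0.13  0.  ] tool shift [-0.0009  0.0026  0.0001] F [-0.3 -0.9 -5. ] w 0.524
```

{"name": "apply_moves", "arguments": {"steps": [[[0, 0, 0.001], [0, 0, 0], -1], [[0, 0, 0], [0, 0, 0], 0.6], [[0, 0, 0], [0, 0, 0], 0.6], [[0, 0, 0], [0, 0, 0], 0.6], [[0, 0, -0.02], [0, 0, 0], 0.6], [[0, 0, -0.04], [0, 0, 0], 0.6], [[0, 0, -0.05], [0, 0, 0], 0.8], [[0, 0, -0.05], [0, 0, 0], 1], [[0, 0, 0], [0, 0, 0], 1]]}}

```text
t: 16.15
tool_pos: [0.4636, 0.1489, 0.1913]
eef_rot: [[0.826, -0.563, 0.008], [-0.563, -0.826, 0.003], [0.005, -0.007, -1.0]]
contact_force: [0.8, 0.3, -0.1]
width: 1.001
```

```bash
python3 - <<'E'
from h import *
r.read_camera("side"); im,k=snap("wrist","rel_r")
for n,i,H,Rp in(("s",0,.089,.019),("r",1,.074,.023)):
    print(n,fitc(im,k,w2px("",[[*PADS[i],H]],k)[0],H,Rp,9))
for i in(2,3): print(fitc(im,k,w2px("",[[*PADS[i],.014]],k)[0],.014,.025,6))
go(.4228,-.1815,.15)
E
```

```text
s (np.float32(36.377945), array([0.4224, 0.0971, 0.089 ]))
r (np.float32(28.794037), array([0.468, 0.156, 0.074]))
(np.float32(76.40574), array([0.4955, 0.201 , 0.014 ]))
(np.float32(95.02236), array([0.528 , 0.2535, 0.014 ]))
t 16.25 pos [0.4599 0.1478 0.1858] ang -34.28 level [0.12 0.12 0.  ] tool shift [0.1549 0.2929 0.0361] F [ 0.3  0.2 -0.7] w 1.001
```

View pics/rel_r.png

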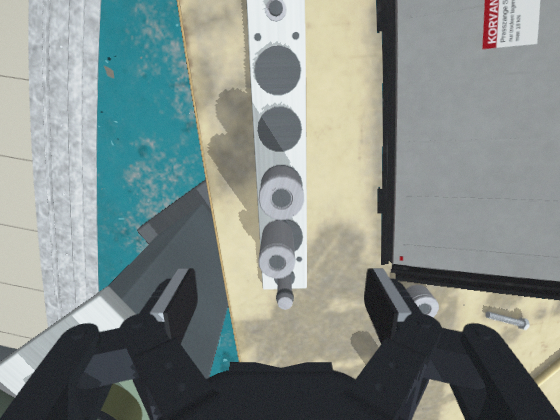

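r stands on the second pad, top (283,197); s's top is at (277,263), about 5 px left of the row. Next is q.

```bash
python3 - <<'E'
from h import *
k=K("wrist"); im=cv2.imread("pics/rel_r.png")
print(px2w("",[(283,197),(277,262)],[.074,.089],k),fitc(im,k,(283,197),.074,.023,4))
E
```

```text
[[0.46141904 0.14758235 0.074     ]
 [0.42053029 0.09825408 0.089     ]] (np.float32(25.903267), array([0.46041904, 0.14608235, 0.074     ]))
```

{"name": "apply_moves", "arguments": {"steps": [[[0.018, 0.034, 0], [0, 0, 0], 1], [[0.02, 0.039, 0], [0, 0, 0], 1], [[0.02, 0.039, 0], [0, 0, 0], 1], [[0.02, 0.039, 0], [0, 0, 0], 1], [[0.02, 0.039, 0], [0, 0, 0], 1], [[0.02, 0.039, 0], [0, 0, 0], 1], [[0.02, 0.039, 0.02], [0, 0, 0], 1], [[0.014, 0.02, 0.03], [0, 0, 0], 1], [[0, 0, 0], [0, 0, 0], 1]]}}

```text
t: 17.15
tool_pos: [0.4132, -0.1844, 0.1191]
eef_rot: [[0.829, -0.559, -0.028], [-0.559, -0.829, 0.004], [-0.025, 0.012, -1.0]]
contact_force: [-1.0, 1.0, -0.0]
width: 1.002
```

```bash
cat >> h.py <<'E'
def free(name,n,xy,H,Rp,zt):
    r.read_camera("side"); im,k=snap("wrist",name)
    s,c=fitc(im,k,w2px("",[[*xy,H]],k)[0],H,Rp,8); print(n,s.round(1),c.round(4)); go(*c[:2],zt)
E
python3 - <<'E'
from h import *
free("f_q","q",(.4228,-.1815),.045,.017,.01)
E
```

```text
q 19.9 [ 0.4263 -0.1735  0.045 ]
t 17.25 pos [ 0.4154 -0.1831  0.1221] ang -33.85 level [0.6  1.18 0.01] tool shift [ 0.006  -0.0152  0.1119] F [-0.5 -0.4  0.2] w 0.996
```

{"name": "apply_moves", "arguments": {"steps": [[[0.006, -0.005, 0.03], [0.6, 1.2, 0], 1], [[0, 0, 0.03], [0, 0, 0], 1], [[0, 0, 0.025], [0, 0, 0], 1], [[0, 0, 0.01], [0, 0, 0], 1], [[0, 0, 0], [0, 0, 0], 1]]}}

```text
t: 17.75
tool_pos: [0.4275, -0.1775, 0.028]
eef_rot: [[0.834, -0.551, 0.009], [-0.551, -0.834, -0.002], [0.009, -0.004, -1.0]]
contact_force: [0.2, 1.3, -0.2]
width: 1.0
```

```bash
python3 - <<'E'
from h import *
free("f_q2","q",(.423,-.182),.045,.017,.01)
k=K("wrist");P=r.get_obs()["tool_pos"]
im=cv2.imread("pics/f_q2.png"); u,v=w2px("",[[.423,-.182,.045]],k)[0]
c=cv2.HoughCircles(cv2.cvtColor(im,6)[150:420,180:400],cv2.HOUGH_GRADIENT,1,30,param1=100,param2=22,minRadius=10,maxRadius=50)
print(u,v, None if c is None else c[0]+[180,150,0])
E
```

```text
q 17.5 [ 0.4235 -0.1815  0.045 ]
t 17.85 pos [ 0.4285 -0.1783  0.0293] ang -33.47 level [-0.23 -0.67  0.  ] tool shift [-0.0026  0.0055  0.0192] F [-0.5  0.6  0.2] w 1.002
278.0675984053863 268.05781929901883 [[278.5        266.5         27.89999962]]
```

{"name": "apply_moves", "arguments": {"steps": [[[-0.002, 0.005, 0.007], [-0.2, -0.5, 0], 1], [[0, 0, 0.007], [0, 0, 0], 1], [[0, 0, 0.005], [0, 0, 0], 1], [[0, 0, 0], [0, 0, 0], 1], [[0, 0, 0.002], [0, 0, 0], -1], [[0, 0, 0], [0, 0, 0], -1], [[0, 0, 0], [0, 0, 0], -1], [[0, 0, 0], [0, 0, 0], -1], [[0, 0, 0], [0, 0, 0], -1]]}}

```text
t: 18.75
tool_pos: [0.4263, -0.1826, 0.0103]
eef_rot: [[0.834, -0.552, 0.008], [-0.552, -0.834, -0.004], [0.009, -0.001, -1.0]]
contact_force: [-0.6, -0.7, -0.4]
width: 0.364
```

```bash
python3 - <<'E'
from h import *
z=r.get_obs()["tool_pos"][2]
held("g_q","q",2,.045,.017,z,[])
E
```

```text
q top 66.5 [ 0.4233 -0.1846  0.045 ] in tool [-0.0011  0.0033 -0.0347]
t 18.80 pos [ 0.4263 -0.1826  0.0103] ang -33.48 level [-0.08 -0.53  0.  ] tool shift [-0.1549 -0.358  -0.0149] F [0.5 0.5 1.5] w 0.363
```

{"name": "apply_moves", "arguments": {"steps": [[[0, 0, -0.03], [0, 0, 0], -1], [[0, 0, -0.05], [0, 0, 0], -1], [[0, 0, -0.05], [0, 0, 0], -1], [[-0.008, -0.018, -0.04], [0, 0, 0], -1], [[-0.016, -0.037, -0.02], [0, 0, 0], -1], [[-0.017, -0.04, 0], [0, 0, 0], -1], [[-0.017, -0.04, 0], [0, 0, 0], -1], [[-0.017, -0.04, 0], [0, 0, 0], -1], [[-0.017, -0.04, 0], [0, 0, 0], -1], [[-0.017, -0.04, 0], [0, 0, 0], -1]]}}

```text
t: 19.8
tool_pos: [0.4756, 0.0962, 0.2059]
eef_rot: [[0.828, -0.56, 0.008], [-0.56, -0.828, -0.002], [0.008, -0.003, -1.0]]
contact_force: [0.6, -0.6, -1.4]
width: 0.365
```

```bash
python3 - <<'E'
from h import *
go(.4965,.204,.2)
E
```

```text
t 19.80 pos [0.4756 0.0962 0.2059] ang -34.09 level [-0.15 -0.46  0.  ] tool shift [-0.0432 -0.1009  0.0058] F [ 0.6 -0.6 -1.4] w 0.365
```

{"name": "apply_moves", "arguments": {"steps": [[[-0.016, -0.037, 0], [0, 0, 0], -1], [[-0.014, -0.032, 0], [0, 0, 0], -1], [[-0.01, -0.022, 0], [0, 0, 0], -1], [[0, 0, 0.02], [0, 0, 0], -1], [[0, 0, 0.02], [0, 0, 0], -1], [[0, 0, 0.02], [0, 0, 0], -1], [[0, 0, 0], [0, 0, 0], -1]]}}

```text
t: 20.5
tool_pos: [0.4925, 0.2053, 0.1399]
eef_rot: [[0.834, -0.552, 0.004], [-0.552, -0.834, -0.002], [0.005, -0.001, -1.0]]
contact_force: [-0.7, -0.0, -3.0]
width: 0.362
```

```bash
python3 - <<'E'
from h import *
r.read_camera("side"); held("pl_q","q",2,.045,.017,.0103,[3])
E
```

```text
q top 70.4 [0.4922 0.2059 0.1775] in tool [-0.0018  0.0012 -0.0347]
 pad 4 97.8 [0.528  0.2535 0.014 ]
t 20.60 pos [0.4947 0.2059 0.1428] ang -33.52 level [-0.32 -0.48  0.  ] tool shift [0.0013 0.0044 0.1184] F [ 0.1  0.3 -1.5] w 0.363
```

{"name": "apply_moves", "arguments": {"steps": [[[0.003, 0.002, 0.03], [-0.2, 0, 0], -1], [[0, 0, 0.03], [0, 0, 0], -1], [[0, 0, 0.025], [0, 0, 0], -1], [[0, 0, 0.005], [0, 0, 0], -1], [[0, 0, 0], [0, 0, 0], -1]]}}

```text
t: 21.1
tool_pos: [0.5041, 0.2042, 0.0582]
eef_rot: [[0.833, -0.553, 0.024], [-0.553, -0.833, 0.003], [0.018, -0.016, -1.0]]
contact_force: [-0.3, 0.8, -1.2]
width: 0.361
```

```bash
python3 - <<'E'
from h import *
r.read_camera("side"); held("pl_q2","q",2,.045,.017,.0103,[3])
E
```

```text
q top 82.1 [0.502  0.2039 0.0937] in tool [-0.0011  0.0012 -0.0348]
 pad 4 111.6 [0.528  0.2535 0.014 ]
t 21.20 pos [0.5045 0.2044 0.059 ] ang -33.60 level [-0.99 -1.11  0.01] tool shift [-0.0074  0.0086  0.0344] F [-0.7  0.3 -1.9] w 0.365
```

{"name": "apply_moves", "arguments": {"steps": [[[-0.003, 0.003, 0.006], [-0.5, -0.3, 0], -1], [[-0.003, 0.003, 0.006], [-0.4, -0.3, 0], -1], [[0, 0, 0.006], [0, 0, 0], -1], [[0, 0, 0], [0, 0, 0], -1]]}}

```text
t: 21.6
tool_pos: [0.4981, 0.2035, 0.0432]
eef_rot: [[0.833, -0.553, 0.014], [-0.553, -0.833, -0.002], [0.012, -0.006, -1.0]]
contact_force: [0.4, -0.2, -1.3]
width: 0.364
```

```bash
python3 - <<'E'
from h import *
r.read_camera("side"); held("pl_q3","q",2,.045,.017,.0103,[3])
E
```

```text
q top 84.8 [0.4966 0.2032 0.0784] in tool [-0.0009  0.0013 -0.0347]
 pad 4 99.6 [0.5285 0.253  0.014 ]
t 21.70 pos [0.4986 0.2037 0.0437] ang -33.59 level [-0.4  -0.73  0.  ] tool shift [-0.0025  0.0043  0.0193] F [ 0.8 -0.1 -2.7] w 0.364
```

{"name": "apply_moves", "arguments": {"steps": [[[-0.001, 0.002, 0.007], [-0.2, -0.2, 0], -1], [[0, 0, 0.006], [0, 0, 0], -1], [[0, 0, 0.004], [0, 0, 0], -1], [[0, 0, 0.001], [0, 0, 0], -1]]}}

```text
t: 22.1
tool_pos: [0.4971, 0.2026, 0.0244]
eef_rot: [[0.833, -0.553, 0.01], [-0.553, -0.833, -0.002], [0.009, -0.004, -1.0]]
contact_force: [-0.3, -0.3, 0.6]
width: 0.362
```

```bash
python3 - <<'E'
from h import *
held("pl_q4","q",2,.045,.017,.0103,[3])
E
```

```text
q top 80.5 [0.4952 0.2021 0.0592] in tool [-0.0011  0.0014 -0.0347]
 pad 4 100.0 [0.5285 0.253  0.014 ]
t 22.15 pos [0.4972 0.2026 0.0245] ang -33.60 level [-0.23 -0.54  0.  ] tool shift [-0.0016  0.0024  0.0002] F [-0.6 -0.9 -3.2] w 0.358
```

{"name": "apply_moves", "arguments": {"steps": [[[0, 0, 0.0015], [0, 0, 0], -1], [[0, 0, 0], [0, 0, 0], 0.5], [[0, 0, 0], [0, 0, 0], 0.5], [[0, 0, 0], [0, 0, 0], 0.5], [[0, 0, -0.02], [0, 0, 0], 0.5], [[0, 0, -0.04], [0, 0, 0], 0.6], [[0, 0, -0.05], [0, 0, 0], 0.8], [[0, 0, -0.05], [0, 0, 0], 1], [[0, 0, 0], [0, 0, 0], 1]]}}

```text
t: 23.05
tool_pos: [0.4965, 0.2033, 0.1899]
eef_rot: [[0.833, -0.554, 0.011], [-0.554, -0.833, -0.001], [0.01, -0.005, -1.0]]
contact_force: [0.6, 0.8, 0.0]
width: 1.001
```

```bash
python3 - <<'E'
from h import *
free("rel_q","q",(.495,.2015),.059,.017,.2)
im=cv2.imread("pics/rel_q.png");k=K("wrist")
print("r",fitc(im,k,w2px("",[[.4605,.147,.074]],k)[0],.074,.023,5))
go(.5258,-.098,.15)
E
```

```text
q 42.2 [0.494 0.204 0.059]
t 23.15 pos [0.493  0.2019 0.184 ] ang -33.61 level [ 0.23 -0.2  -0.  ] tool shift [-0.0003 -0.0022 -0.016 ] F [-0.1 -0.7 -0.8] w 1.003
r (np.float32(40.178894), array([0.459 , 0.1475, 0.074 ]))
t 23.15 pos [0.493  0.2019 0.184 ] ang -33.61 level [ 0.23 -0.2  -0.  ] tool shift [0.1932 0.2315 0.0356] F [-0.1 -0.7 -0.8] w 1.003
```

{"name": "apply_moves", "arguments": {"steps": [[[0.024, 0.029, 0], [0, 0, 0], 1], [[0.03, 0.036, 0], [0, 0, 0], 1], [[0.03, 0.036, 0], [0, 0, 0], 1], [[0.03, 0.036, 0], [0, 0, 0], 1], [[0.03, 0.036, 0], [0, 0, 0], 1], [[0.028, 0.033, 0], [0, 0, 0], 1], [[0.015, 0.02, 0.01], [0, 0, 0], 1], [[0, 0, 0.03], [0, 0, 0], 1], [[0, 0, 0], [0, 0, 0], 1]]}}

```text
t: 24.05
tool_pos: [0.5146, -0.1006, 0.126]
eef_rot: [[0.834, -0.551, -0.03], [-0.551, -0.834, -0.004], [-0.023, 0.02, -1.0]]
contact_force: [-0.0, 0.4, 0.1]
width: 1.004
```

```bash
python3 - <<'E'
from h import *
free("f_p","p",(.5258,-.098),.03,.021,.003)
E
```

```text
p 23.3 [ 0.5243 -0.098   0.03  ]
t 24.15 pos [ 0.5178 -0.1004  0.1298] ang -33.35 level [0.97 0.87 0.01] tool shift [ 0.006  -0.0077  0.1266] F [-0.3 -0.4 -0.2] w 1.000
```

{"name": "apply_moves", "arguments": {"steps": [[[0.006, -0.006, 0.03], [0.9, 0.8, 0], 1], [[0, 0, 0.03], [0, 0, 0], 1], [[0, 0, 0.03], [0, 0, 0], 1], [[0, 0, 0.01], [0, 0, 0], 1], [[0, 0, 0], [0, 0, 0], 1]]}}

```text
t: 24.65
tool_pos: [0.532, -0.0961, 0.0329]
eef_rot: [[0.839, -0.545, 0.011], [-0.545, -0.839, -0.002], [0.011, -0.004, -1.0]]
contact_force: [1.4, -0.1, -0.1]
width: 0.999
```

```bash
python3 - <<'E'
from h import *
free("f_p2","p",(.5255,-.098),.03,.021,.003)
E
```

```text
p 27.3 [ 0.525  -0.0975  0.03  ]
t 24.75 pos [ 0.5329 -0.0965  0.0342] ang -33.02 level [-0.31 -0.77  0.  ] tool shift [-0.0065  0.0054  0.0311] F [-0.8  0.6  0.6] w 1.002
```

{"name": "apply_moves", "arguments": {"steps": [[[-0.004, 0.003, 0.01], [-0.3, -0.6, 0], 1], [[-0.002, 0.002, 0.01], [0, 0, 0], 1], [[0, 0, 0.008], [0, 0, 0], 1], [[0, 0, 0], [0, 0, 0], 1]]}}

```text
t: 25.15
tool_pos: [0.5275, -0.0979, 0.0078]
eef_rot: [[0.839, -0.545, 0.009], [-0.545, -0.839, -0.003], [0.009, -0.003, -1.0]]
contact_force: [-0.2, -0.7, 0.1]
width: 0.997
```

```bash
python3 - <<'E'
from h import *
free("f_p3","p",(.5255,-.098),.03,.021,.001)
E
```

```text
p 28.1 [ 0.525  -0.0975  0.03  ]
t 25.25 pos [ 0.5282 -0.098   0.0085] ang -32.99 level [-0.17 -0.6   0.  ] tool shift [-0.003   0.0014  0.0075] F [ 0.5  1.3 -0.1] w 0.999
```

{"name": "apply_moves", "arguments": {"steps": [[[-0.002, 0.001, 0.004], [-0.1, -0.5, 0], 1], [[0, 0, 0.003], [0, 0, 0], 1], [[0, 0, 0], [0, 0, 0], 1]]}}

```text
t: 25.55
tool_pos: [0.5265, -0.0979, 0.0015]
eef_rot: [[0.839, -0.545, 0.003], [-0.545, -0.839, 0.0], [0.002, -0.002, -1.0]]
contact_force: [-0.3, 0.3, 0.5]
width: 1.003
```

{"name": "apply_moves", "arguments": {"steps": [[[0, 0, 0], [0, 0, 0], -1], [[0, 0, 0], [0, 0, 0], -1], [[0, 0, 0], [0, 0, 0], -1], [[0, 0, 0], [0, 0, 0], -1], [[0, 0, 0], [0, 0, 0], -1]]}}

```text
t: 26.05
tool_pos: [0.5272, -0.0977, 0.004]
eef_rot: [[0.838, -0.545, 0.004], [-0.545, -0.838, 0.001], [0.003, -0.003, -1.0]]
contact_force: [-0.0, 0.2, -0.2]
width: 0.146
```

```bash
python3 - <<'E'
from h import *
z=r.get_obs()["tool_pos"][2]
held("g_p","p",3,.03,.021,z,[])
E
```

```text
p top 20.3 [ 0.5256 -0.0998  0.0299] in tool [-0.0005  0.0027 -0.026 ]
t 26.10 pos [ 0.5276 -0.0978  0.004 ] ang -33.02 level [-0.18 -0.26  0.  ] tool shift [-0.1919 -0.2961 -0.014 ] F [0.1 0.6 0.7] w 0.052
```

View pics/g_p.png

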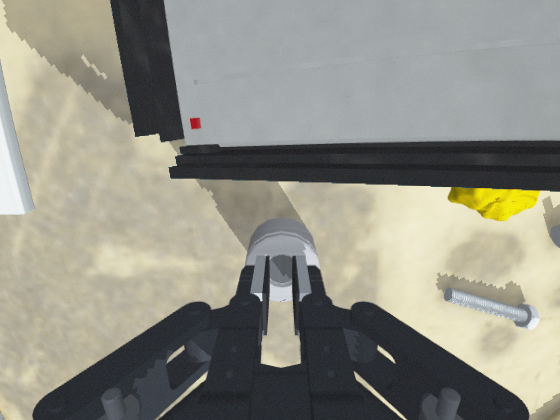

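The fingers closed over the top of p, so the real tips sit about 25 mm above the reported TCP. I'll open and go lower in small, force-watched steps.

{"name": "apply_moves", "arguments": {"steps": [[[0, 0, -0.02], [0, 0, 0], -0.8], [[0, 0, 0], [0, 0, 0], 1], [[0, 0, 0], [0, 0, 0], 1], [[0, 0, 0], [0, 0, 0], 1], [[0, 0, 0.008], [0, 0, 0], 1], [[0, 0, 0.008], [0, 0, 0], 1], [[0, 0, 0.006], [0, 0, 0], 1], [[0, 0, 0], [0, 0, 0], 1]]}}

```text
t: 26.9
tool_pos: [0.5255, -0.0975, -0.003]
eef_rot: [[0.839, -0.545, 0.0], [-0.545, -0.839, 0.001], [-0.0, -0.001, -1.0]]
contact_force: [0.4, 0.7, 0.4]
width: 1.0
```

```bash
python3 - <<'E'
from h import *
free("f_p5","p",(.5255,-.098),.03,.021,-.01)
E
```

```text
p 27.9 [ 0.526  -0.0985  0.03  ]
t 27.00 pos [ 0.5262 -0.0976 -0.0021] ang -33.01 level [-0.1  -0.07  0.  ] tool shift [0.0003 0.0009 0.0079] F [ 0.8 -0.2  0.3] w 1.002
```

{"name": "apply_moves", "arguments": {"steps": [[[0, 0, 0.005], [0, 0, 0], 1], [[0, 0, 0.005], [0, 0, 0], 1], [[0, 0, 0], [0, 0, 0], 1]]}}

```text
t: 27.3
tool_pos: [0.5268, -0.0978, -0.0125]
eef_rot: [[0.839, -0.545, 0.003], [-0.545, -0.839, 0.0], [0.003, -0.002, -1.0]]
contact_force: [0.6, -0.5, -0.8]
width: 0.999
```

{"name": "apply_moves", "arguments": {"steps": [[[0, 0, 0.004], [0, 0, 0], 1], [[0, 0, 0.003], [0, 0, 0], 1], [[0, 0, 0], [0, 0, 0], 1]]}}

```text
t: 27.6
tool_pos: [0.527, -0.0978, -0.0199]
eef_rot: [[0.839, -0.545, 0.004], [-0.545, -0.839, 0.0], [0.003, -0.002, -1.0]]
contact_force: [-0.1, -0.4, -0.3]
width: 0.995
```

{"name": "apply_moves", "arguments": {"steps": [[[0, 0, 0], [0, 0, 0], -1], [[0, 0, 0], [0, 0, 0], -1], [[0, 0, 0], [0, 0, 0], -1]]}}

```text
t: 27.9
tool_pos: [0.5271, -0.0978, -0.0198]
eef_rot: [[0.839, -0.545, 0.004], [-0.545, -0.839, 0.0], [0.003, -0.002, -1.0]]
contact_force: [-1.0, -0.7, 0.4]
width: 0.511
```

{"name": "apply_moves", "arguments": {"steps": [[[0, 0, 0], [0, 0, 0], -1], [[0, 0, 0], [0, 0, 0], -1]]}}

```text
t: 28.1
tool_pos: [0.5274, -0.0979, -0.0193]
eef_rot: [[0.839, -0.545, 0.005], [-0.545, -0.839, 0.0], [0.004, -0.003, -1.0]]
contact_force: [0.1, 0.0, -1.9]
width: 0.466
```

```bash
python3 - <<'E'
from h import *
z=r.get_obs()["tool_pos"][2]; print(z)
held("g_p2","p",3,.03,.021,z,[])
E
```

```text
-0.019348837083358904
p top 80.2 [ 0.5254 -0.0994  0.03  ] in tool [-0.0007  0.0022 -0.0494]
t 28.15 pos [ 0.5274 -0.0979 -0.0194] ang -33.01 level [-0.16 -0.23  0.  ] tool shift [-0.1917 -0.2962 -0.014 ] F [0.6 0.9 0.7] w 0.474
```

{"name": "apply_moves", "arguments": {"steps": [[[0, 0, -0.03], [0, 0, 0], -1], [[0, 0, -0.05], [0, 0, 0], -1], [[0, 0, -0.05], [0, 0, 0], -1], [[0, 0, -0.05], [0, 0, 0], -1], [[-0.012, -0.018, -0.02], [0, 0, 0], -1], [[-0.024, -0.037, -0.01], [0, 0, 0], -1], [[-0.024, -0.037, 0], [0, 0, 0], -1], [[-0.024, -0.037, 0], [0, 0, 0], -1], [[-0.024, -0.037, 0], [0, 0, 0], -1], [[-0.024, -0.037, 0], [0, 0, 0], -1]]}}

```text
t: 29.15
tool_pos: [0.5261, 0.1472, 0.1972]
eef_rot: [[0.833, -0.554, 0.002], [-0.554, -0.833, 0.001], [0.001, -0.002, -1.0]]
contact_force: [1.0, -1.1, -1.0]
width: 0.472
```

```bash
python3 - <<'E'
from h import *
go(.530,.2555,.15)
E
```

```text
t 29.15 pos [0.5261 0.1472 0.1972] ang -33.64 level [-0.1  -0.06  0.  ] tool shift [-0.0568 -0.0923  0.0473] F [ 1.  -1.1 -1. ] w 0.472
```

{"name": "apply_moves", "arguments": {"steps": [[[-0.021, -0.034, 0], [0, 0, 0], -1], [[-0.018, -0.028, 0], [0, 0, 0], -1], [[-0.01, -0.018, 0.01], [0, 0, 0], -1], [[0, 0, 0.03], [0, 0, 0], -1], [[0, 0, 0.03], [0, 0, 0], -1], [[0, 0, 0.03], [0, 0, 0], -1], [[0, 0, 0.01], [0, 0, 0], -1], [[0, 0, 0], [0, 0, 0], -1]]}}

```text
t: 29.95
tool_pos: [0.527, 0.2528, 0.0817]
eef_rot: [[0.838, -0.545, 0.0], [-0.545, -0.838, 0.002], [-0.001, -0.002, -1.0]]
contact_force: [-0.2, 0.1, -1.9]
width: 0.472
```

```bash
python3 - <<'E'
from h import *
r.read_camera("side"); held("pl_p","p",3,.03,.021,-.0193,[])
E
```

```text
p top 74.4 [0.5266 0.2532 0.1328] in tool [-0.0012  0.0006 -0.0493]
t 30.05 pos [0.5281 0.2532 0.0835] ang -33.07 level [-0.27 -0.05  0.  ] tool shift [-0.0012 -0.0011  0.0888] F [-0.  -0.6 -2. ] w 0.472
```

{"name": "apply_moves", "arguments": {"steps": [[[0.001, -0.002, 0.025], [0, 0, 0], -1], [[0, 0, 0.025], [0, 0, 0], -1], [[0, 0, 0.015], [0, 0, 0], -1], [[0, 0, 0.005], [0, 0, 0], -1], [[0, 0, 0], [0, 0, 0], -1]]}}

```text
t: 30.55
tool_pos: [0.5385, 0.2573, 0.0214]
eef_rot: [[0.837, -0.546, 0.022], [-0.547, -0.837, 0.012], [0.012, -0.022, -1.0]]
contact_force: [0.2, -0.1, -0.4]
width: 0.469
```

```bash
python3 - <<'E'
from h import *
r.read_camera("side"); held("pl_p2","p",3,.03,.021,-.0193,[]); go(.5298,.2543,-.0053)
E
```

```text
p top 73.5 [0.5364 0.2571 0.0714] in tool [-0.0012  0.0006 -0.0493]
t 30.65 pos [0.5389 0.2576 0.0221] ang -33.15 level [-1.32 -0.72  0.01] tool shift [-0.0081  0.0087  0.0271] F [ 0.4 -0.6 -1.4] w 0.471
t 30.65 pos [0.5389 0.2576 0.0221] ang -33.15 level [-1.32 -0.72  0.01] tool shift [-0.0062  0.0083  0.0272] F [ 0.4 -0.6 -1.4] w 0.471
```

{"name": "apply_moves", "arguments": {"steps": [[[-0.003, 0.004, 0.005], [-0.6, -0.3, 0], -1], [[-0.003, 0.004, 0.005], [-0.5, -0.2, 0], -1], [[0, 0, 0.005], [0, 0, 0], -1], [[0, 0, 0], [0, 0, 0], -1]]}}

```text
t: 31.05
tool_pos: [0.5304, 0.2546, 0.0086]
eef_rot: [[0.837, -0.547, 0.008], [-0.547, -0.837, 0.002], [0.006, -0.006, -1.0]]
contact_force: [0.7, -0.4, -1.0]
width: 0.475
```

```bash
python3 - <<'E'
from h import *
r.read_camera("side"); held("pl_p3","p",3,.03,.021,-.0193,[]); go(.5298,.2543,-.0053)
E
```

```text
p top 71.8 [0.5289 0.2548 0.0584] in tool [-0.0014  0.0007 -0.0493]
t 31.15 pos [0.5309 0.2548 0.0091] ang -33.14 level [-0.41 -0.35  0.  ] tool shift [-0.0026  0.0015  0.0144] F [ 0.5 -0.2 -0.1] w 0.469
t 31.15 pos [0.5309 0.2548 0.0091] ang -33.14 level [-0.41 -0.35  0.  ] tool shift [-0.0007  0.0011  0.0144] F [ 0.5 -0.2 -0.1] w 0.469
```

{"name": "apply_moves", "arguments": {"steps": [[[-0.001, 0.001, 0.005], [-0.2, -0.1, 0], -1], [[0, 0, 0.004], [0, 0, 0], -1], [[0, 0, 0.003], [0, 0, 0], -1], [[0, 0, 0.001], [0, 0, 0], -1], [[0, 0, 0.001], [0, 0, 0], -1]]}}

```text
t: 31.65
tool_pos: [0.5299, 0.2547, -0.0054]
eef_rot: [[0.837, -0.547, 0.006], [-0.547, -0.837, 0.001], [0.005, -0.004, -1.0]]
contact_force: [-1.8, -1.3, 11.1]
width: 0.468
```

{"name": "apply_moves", "arguments": {"steps": [[[0, 0, 0], [0, 0, 0], 0.6], [[0, 0, 0], [0, 0, 0], 0.6], [[0, 0, 0], [0, 0, 0], 0.6], [[0, 0, -0.02], [0, 0, 0], 0.6], [[0, 0, -0.04], [0, 0, 0], 0.6], [[0, 0, -0.05], [0, 0, 0], 0.8], [[0, 0, -0.05], [0, 0, 0], 1], [[0, 0, -0.03], [0, 0, 0], 1], [[0, 0, 0], [0, 0, 0], 1]]}}

```text
t: 32.55
tool_pos: [0.5288, 0.2545, 0.1914]
eef_rot: [[0.837, -0.547, 0.005], [-0.547, -0.837, 0.0], [0.004, -0.003, -1.0]]
contact_force: [0.3, 0.4, -0.7]
width: 0.999
```

```bash
python3 - <<'E'
from h import *
free("rel_p","p",(.528,.2538),.044,.021,.2); go(.4215,.097,.17)
E
```

```text
p 45.6 [0.5335 0.2618 0.044 ]
t 32.65 pos [0.5266 0.2535 0.187 ] ang -33.15 level [0.21 0.01 0.  ] tool shift [ 0.0012 -0.0106 -0.013 ] F [-0.5 -0.5 -0.8] w 0.999
t 32.65 pos [0.5266 0.2535 0.187 ] ang -33.15 level [0.21 0.01 0.  ] tool shift [-0.0024  0.1885  0.0177] F [-0.5 -0.5 -0.8] w 0.999
```

{"name": "apply_moves", "arguments": {"steps": [[[0, 0.03, 0], [0, 0, 0], 1], [[0, 0.036, 0], [0, 0, 0], 1], [[0, 0.036, 0], [0, 0, 0], 1], [[0, 0.036, 0], [0, 0, 0], 1], [[0, 0.033, 0], [0, 0, 0], 1], [[0, 0.015, 0], [0, 0, 0], 1], [[0, 0, 0], [0, 0, 0], 1]]}}

```text
t: 33.35
tool_pos: [0.4131, 0.0913, 0.1738]
eef_rot: [[0.838, -0.545, -0.029], [-0.545, -0.838, -0.01], [-0.019, 0.025, -1.0]]
contact_force: [1.1, -0.5, 0.0]
width: 0.997
```

```bash
python3 - <<'E'
from h import *
r.read_camera("side"); im,k=snap("wrist","chk"); go(.4215,.097,.17)
a=np.linspace(0,6.28,60); v=cv2.resize(im,None,fx=3,fy=3,interpolation=2)
for n,i,H,R in(("s",0,.089,.019),("r",1,.074,.023),("q",2,.059,.017),("p",3,.044,.021)):
    u=w2px("",[[*PADS[i],H]],k)[0]; x0,y0=(u-45).astype(int).clip(0)
    c=cv2.HoughCircles(cv2.cvtColor(im,6)[y0:y0+90,x0:x0+90],cv2.HOUGH_GRADIENT_ALT,1,5,param1=150,param2=.3,minRadius=int(.8*R/.3*297),maxRadius=int(1.5*R/.3*297))
    print(n,u.round(1), [] if c is None else [(q+[x0,y0,0]).round(1).tolist() for q in c[0][:3]], [px2w("",[q[:2]+[x0,y0]],H,k)[0].round(4).tolist() for q in c[0][:3]] if c is not None else "", fitc(im,k,u,H,R,7))
    cv2.polylines(v,[np.int32(24*w2px("",np.c_[PADS[i][0]+R*np.cos(a),PADS[i][1]+R*np.sin(a),0*a+H],k)+12)],True,(0,0,255),1,cv2.LINE_AA,3)
    cv2.polylines(v,[np.int32(24*w2px("",np.c_[PADS[i][0]+.025*np.cos(a),PADS[i][1]+.025*np.sin(a),0*a+.014],k)+12)],True,(0,255,0),1,cv2.LINE_AA,3)
c=v[0:840,660:1020]; h=np.hstack([cv2.resize(im[:280,220:340],None,fx=2.14,fy=2.14,interpolation=2),cv2.resize(c,None,fx=600/840,fy=600/840)[:599]]) if 0 else None
A=cv2.resize(im[:280,220:340],(257,600),interpolation=2);B=cv2.resize(c,(257,600))
cv2.imwrite("pics/v5.png",np.hstack([A,B]))
E
```

```text
t 33.45 pos [0.4149 0.0927 0.1742] ang -32.96 level [1.31 1.   0.01] tool shift [ 0.0033 -0.0073  0.004 ] F [ 0.4 -0.2 -0.9] w 0.998
s [293.8 196.8] [[290.0, 195.0, 22.1], [290.0, 178.0, 22.6], [285.0, 222.0, 20.0]] [[0.4235, 0.0958, 0.089], [0.4317, 0.1089, 0.089], [0.4057, 0.0765, 0.089]] (np.float32(47.346336), array([0.4214, 0.0966, 0.089 ]))
r [293.7 120.7] [[292.0, 119.0, 26.0]] [[0.4595, 0.149, 0.074]] (np.float32(17.862106), array([0.461, 0.149, 0.074]))
q [293.3  42.2] [[293.0, 40.0, 20.5]] [[0.4952, 0.2031, 0.059]] (np.float32(41.279495), array([0.493 , 0.2025, 0.059 ]))
p [292.4 -34.3] [[293.0, 40.0, 23.7], [294.0, 53.0, 25.8]] [[0.497, 0.2053, 0.044], [0.492, 0.1957, 0.044]] (0, array([0.52799996, 0.25499995, 0.044     ]))
```

View pics/v5.png

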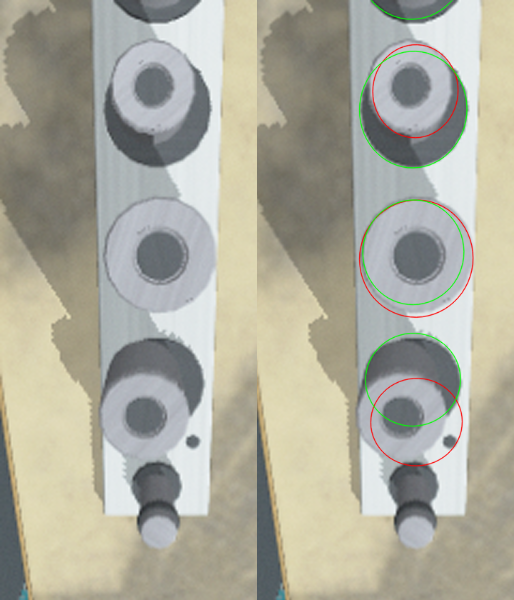

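The overlay shows r and q within about 2 mm of their pads and s about 5 mm off, all inside 10 mm. p is out of frame, so I'll check it from over r. No views are left, so this is numeric only.

{"name": "apply_moves", "arguments": {"steps": [[[0, -0.03, -0.01], [0.6, 0.5, 0], 1], [[0, -0.035, -0.01], [0.6, 0.5, 0], 1], [[0, -0.02, 0], [0, 0, 0], 1], [[0, 0, 0], [0, 0, 0], 1], [[0, 0, 0], [0, 0, 0], 1]]}}

```text
t: 33.95
tool_pos: [0.4669, 0.1723, 0.1915]
eef_rot: [[0.841, -0.541, -0.0], [-0.541, -0.841, 0.001], [-0.001, -0.0, -1.0]]
contact_force: [-0.6, -0.2, 0.5]
width: 1.005
```

```bash
cat > chk.py <<'E'
from h import *
r.read_camera("side"); im,k=snap("wrist","chk2"); go(.46,.147,.2)
g=cv2.cvtColor(im,6)
for n,i,H,R in(("s",0,.089,.019),("r",1,.074,.023),("q",2,.059,.017),("p",3,.044,.021)):
    u=w2px("",[[*PADS[i],H]],k)[0]; x0,y0=(u-40).astype(int).clip(0); w=w2px("",[[PADS[i][0]+R,PADS[i][1],H]],k)[0]; rp=np.linalg.norm(w-u)
    c=cv2.HoughCircles(g[y0:y0+80,x0:x0+80],cv2.HOUGH_GRADIENT_ALT,1,3,param1=150,param2=.2,minRadius=int(rp*.8),maxRadius=int(rp*1.15)+1)
    b=cv2.HoughCircles(g[y0:y0+80,x0:x0+80],cv2.HOUGH_GRADIENT_ALT,1,3,param1=150,param2=.2,minRadius=5,maxRadius=int(rp*.6))
    for m,cc in(("rim",c),("bore",b)):
        for q in ([] if cc is None else cc[0][:3]):
            P=px2w("",[q[:2]+[x0,y0]],H,k)[0]; print(n,m,"r%.0f/%.0f"%(q[2],rp),P.round(4),"off mm",((P[:2]-PADS[i])*1e3).round(1))
E
python3 chk.py
```

```text
t 34.05 pos [0.4664 0.1715 0.1916] ang -32.82 level [-0.01  0.04 -0.  ] tool shift [ 0.0079  0.0241 -0.0084] F [-1.4 -0.6 -0.4] w 0.999
s rim r17/18 [0.4219 0.0974 0.089 ] off mm [-3.5  4.8]
s rim r18/18 [0.4254 0.085  0.089 ] off mm [-0.  -7.6]
s bore r8/18 [0.4217 0.099  0.089 ] off mm [-3.7  6.4]
s bore r7/18 [0.4284 0.0695 0.089 ] off mm [  3.  -23.1]
s bore r9/18 [0.4054 0.0613 0.089 ] off mm [-20.  -31.3]
r rim r21/22 [0.4618 0.148  0.074 ] off mm [1.8 1. ]
r rim r22/22 [0.4704 0.1578 0.074 ] off mm [10.4 10.8]
r rim r22/22 [0.4673 0.1624 0.074 ] off mm [ 7.3 15.4]
r bore r10/22 [0.4618 0.148  0.074 ] off mm [1.8 1. ]
r bore r9/22 [0.4799 0.1692 0.074 ] off mm [19.9 22.2]
q rim r17/17 [0.4953 0.2041 0.059 ] off mm [0.8 2.6]
q rim r17/17 [0.5045 0.2054 0.059 ] off mm [10.   3.9]
q bore r8/17 [0.494  0.2038 0.059 ] off mm [-0.5  2.3]
p rim r22/22 [0.5279 0.251  0.044 ] off mm [-0.1 -4. ]
p rim r21/22 [0.5249 0.2631 0.044 ] off mm [-3.1  8.1]
p bore r9/22 [0.5283 0.2553 0.044 ] off mm [0.3 0.3]
p bore r9/22 [0.5396 0.2413 0.044 ] off mm [ 11.6 -13.7]
p bore r8/22 [0.5158 0.2451 0.044 ] off mm [-12.2  -9.9]
```

p is well centred (bore 0.4 mm off). s measures 6–7 mm off, which is thin margin, so I'll re-grip s low and trim it.

{"name": "apply_moves", "arguments": {"steps": [[[0.0, 0.03, -0.005], [0, 0, 0], 1], [[0.0, 0.03, 0], [0, 0, 0], 1], [[0.003, 0.02, 0], [0, 0, 0], 1], [[0, 0.005, 0], [0, 0, 0], 1], [[0, 0, 0], [0, 0, 0], 1], [[0, 0, 0], [0, 0, 0], 1]]}}

```text
t: 34.65
tool_pos: [0.4197, 0.0947, 0.1959]
eef_rot: [[0.839, -0.544, -0.002], [-0.544, -0.839, 0.0], [-0.002, 0.001, -1.0]]
contact_force: [-0.1, 0.2, 0.2]
width: 0.996
```

```bash
python3 - <<'E'
from h import *
r.read_camera("side");r.read_camera("side"); go(.4225,.0975,.03)
E
```

```text
t 34.75 pos [0.4199 0.095  0.1958] ang -32.90 level [0.06 0.11 0.  ] tool shift [ 0.0012 -0.0037  0.1658] F [ 0.1 -0.5  0.2] w 1.002
```

{"name": "apply_moves", "arguments": {"steps": [[[0, -0.001, 0.03], [0, 0, 0], 1], [[0, 0, 0.03], [0, 0, 0], 1], [[0, 0, 0.03], [0, 0, 0], 1], [[0, 0, 0.01], [0, 0, 0], 1], [[0, 0, 0], [0, 0, 0], 1]]}}

```text
t: 35.25
tool_pos: [0.4245, 0.0996, 0.0932]
eef_rot: [[0.842, -0.54, 0.003], [-0.54, -0.842, 0.002], [0.002, -0.004, -1.0]]
contact_force: [-0.4, 0.4, 0.1]
width: 0.997
```

```bash
python3 - <<'E'
from h import *
r.read_camera("side");r.read_camera("side"); go(.4225,.0975,.03)
E
```

```text
t 35.35 pos [0.4254 0.0997 0.0947] ang -32.69 level [-0.32 -0.21  0.  ] tool shift [-0.0015  0.0038  0.0646] F [0.7 0.5 0.3] w 0.999
```

{"name": "apply_moves", "arguments": {"steps": [[[-0.002, 0.003, 0.02], [-0.3, -0.2, 0], 1], [[0, 0, 0.02], [0, 0, 0], 1], [[0, 0, 0.015], [0, 0, 0], 1], [[0, 0, 0.005], [0, 0, 0], 1], [[0, 0, 0], [0, 0, 0], 1]]}}

```text
t: 35.85
tool_pos: [0.4291, 0.1006, 0.0383]
eef_rot: [[0.842, -0.539, 0.014], [-0.539, -0.842, 0.003], [0.01, -0.01, -1.0]]
contact_force: [1.5, -1.1, -0.0]
width: 1.001
```

```bash
python3 - <<'E'
from h import *
r.read_camera("side");r.read_camera("side"); go(.4225,.0975,.03)
E
```

```text
t 35.95 pos [0.4295 0.1007 0.0388] ang -32.62 level [-0.64 -0.64  0.  ] tool shift [-0.0042  0.0065  0.0087] F [0.5 0.1 0.1] w 1.002
```

{"name": "apply_moves", "arguments": {"steps": [[[-0.003, 0.004, 0.005], [-0.6, -0.6, 0], 1], [[-0.001, 0.002, 0.003], [0, 0, 0], 1], [[0, 0, 0], [0, 0, 0], 1], [[0, 0, 0], [0, 0, 0], -1], [[0, 0, 0], [0, 0, 0], -1], [[0, 0, 0], [0, 0, 0], -1], [[0, 0, 0], [0, 0, 0], -1], [[0, 0, 0], [0, 0, 0], -1]]}}

```text
t: 36.75
tool_pos: [0.424, 0.0979, 0.0326]
eef_rot: [[0.842, -0.539, 0.005], [-0.539, -0.842, 0.001], [0.003, -0.003, -1.0]]
contact_force: [0.5, 0.0, -1.8]
width: 0.43
```

```bash
python3 - <<'E'
from h import *
z=r.get_obs()["tool_pos"][2]; held("g_s2","s",0,.075,.019,z-.014,[2])
E
```

```text
s top 65.9 [0.4225 0.0969 0.089 ] in tool [-0.0005  0.0015 -0.0564]
 pad 3 88.7 [0.4955 0.201  0.014 ]
t 36.80 pos [0.424  0.0979 0.0326] ang -32.62 level [-0.19 -0.19  0.  ] tool shift [ 0.004   0.0037 -0.    ] F [-0.9  0.1  1.3] w 0.430
```

{"name": "apply_moves", "arguments": {"steps": [[[0, 0, -0.004], [0, 0, 0], -1], [[0.003, 0.001, -0.001], [0, 0, 0], -1], [[0.002, 0.001, 0], [0, 0, 0], -1], [[0, 0, 0], [0, 0, 0], -1]]}}

```text
t: 37.2
tool_pos: [0.4266, 0.0929, 0.0372]
eef_rot: [[0.842, -0.539, 0.003], [-0.539, -0.842, 0.001], [0.002, -0.002, -1.0]]
contact_force: [-0.9, 0.6, -1.3]
width: 0.429
```

```bash
python3 - <<'E'
from h import *
r.read_camera("side"); held("g_s3","s",0,.075,.019,.0186,[2])
E
```

```text
s top 70.3 [0.4245 0.0916 0.0936] in tool [-0.0008  0.0022 -0.0564]
 pad 3 89.1 [0.4955 0.201  0.014 ]
t 37.30 pos [0.4265 0.0931 0.0372] ang -32.61 level [-0.11 -0.11  0.  ] tool shift [-0.0007  0.001   0.0046] F [-0.5 -0.4 -2.1] w 0.430
```

Within about 1 mm of the pad centre; lower and release.

{"name": "apply_moves", "arguments": {"steps": [[[0.001, 0, 0.003], [0, 0, 0], -1], [[0, 0, 0.002], [0, 0, 0], -1], [[0, 0, 0.001], [0, 0, 0], -1]]}}

```text
t: 37.6
tool_pos: [0.4277, 0.0927, 0.0325]
eef_rot: [[0.842, -0.539, 0.003], [-0.539, -0.842, 0.001], [0.002, -0.002, -1.0]]
contact_force: [-4.6, -1.8, 19.6]
width: 0.427
```

{"name": "apply_moves", "arguments": {"steps": [[[0, 0, 0], [0, 0, 0], 0.6], [[0, 0, 0], [0, 0, 0], 0.6], [[0, 0, 0], [0, 0, 0], 0.6], [[0, 0, -0.02], [0, 0, 0], 0.6], [[0, 0, -0.04], [0, 0, 0], 0.6], [[0, 0, -0.05], [0, 0, 0], 0.8], [[0, 0, -0.05], [0, 0, 0], 1], [[0, -0.035, -0.01], [0, 0, 0], 1], [[0, -0.03, 0], [0, 0, 0], 1], [[0, 0, 0], [0, 0, 0], 1]]}}

```text
t: 38.6
tool_pos: [0.4638, 0.1488, 0.2098]
eef_rot: [[0.841, -0.541, 0.005], [-0.541, -0.841, 0.002], [0.003, -0.005, -1.0]]
contact_force: [-0.3, -0.4, -0.7]
width: 1.001
```

```bash
python3 chk.py; python3 - <<'E'
from h import *
# scriber unmoved? compare start and present side pictures
b=r.read_camera("side"); a=cv2.imread("pics/side0.png"); print("scriber patch diff",np.abs(a[270:296,345:368].astype(int)-b[270:296,345:368]).mean(), "F",r.get_obs()["contact_force"])
E
```

```text
t 38.70 pos [0.4614 0.1467 0.2088] ang -32.78 level [-0.03 -0.04  0.  ] tool shift [-0.0014  0.0005  0.0088] F [-0.3 -0.3  0.5] w 1.001
s rim r17/17 [0.4233 0.0949 0.089 ] off mm [-2.1  2.3]
s rim r17/17 [0.4266 0.09   0.089 ] off mm [ 1.2 -2.6]
s rim r17/17 [0.4428 0.1172 0.089 ] off mm [17.4 24.6]
s bore r8/17 [0.4252 0.0938 0.089 ] off mm [-0.2  1.2]
s bore r7/17 [0.4673 0.1027 0.089 ] off mm [41.9 10.1]
r rim r22/22 [0.4613 0.1458 0.074 ] off mm [ 1.3 -1.2]
r rim r21/22 [0.4698 0.1571 0.074 ] off mm [ 9.8 10.1]
r bore r10/22 [0.4616 0.1482 0.074 ] off mm [1.6 1.2]
q rim r16/16 [0.4954 0.2064 0.059 ] off mm [0.9 4.9]
q bore r8/16 [0.4937 0.2039 0.059 ] off mm [-0.8  2.4]
p rim r21/21 [0.5281 0.2533 0.044 ] off mm [ 0.1 -1.7]
p bore r9/21 [0.5286 0.2542 0.044 ] off mm [ 0.6 -0.8]
scriber patch diff 2.5384615384615383 F [ 0.11848697 -1.06311314 -0.35589081]
```

All four bores are within about 3 mm of their pad centres, the scriber's patch in the side picture is unchanged, and the arm is clear. Handing in.

```bash
python3 -c "
from cell import r
print(r.sign_off())"
```

```text
the job is handed in; nothing more can be done
None
```

All four pillars stand on the setting rail in height order: 75, 60, 45 and 30 mm, counted from the stop post. I handed the job in at about 39 s; no verdict is reported.

**Last checks:** the final wrist-camera picture put the pillar bores 1.2 mm (s), 2.0 mm (r), 2.5 mm (q) and 1.0 mm (p) from the pad centres. These figures carry the roughly 2 mm calibration error. The gripper was open and clear above the pillars with no contact force. The scriber's patch in the side picture is essentially the same as at the start.

**What went wrong or disagreed:**
- **Missed grasps:** the first grasps on r and p closed over their tops, because the real fingertips sit about 25 mm above the reported TCP. On r this pressed about 44 N on the fingers, under the 120 N wrist limit; it stayed upright and in place. I can't rule out that the 40 N limit on the arm or gripper body counts here, though the contact was at the fingertips.
- **Tallest pillar:** s first landed 6–7 mm off centre, so I gripped it again and moved it.
- **Noisy rim fits:** some circle fits on pillar rims scattered by several mm, so I trusted the bore fits. The q rim fit read about 5 mm off against 2.5 mm for its bore.
- **No final look:** the picture limit was used up, so the last check of s and the only checks of p after release were numeric. Uprightness at the end was inferred from these fits, not measured.

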